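# Stow the gas cylinder in its bench bracket

### The job

Stow the small gas cylinder in its bench bracket: raise the bracket's retaining bar, slide the cylinder along the bench until it stands fully home against the back of the bracket, then lower the bar fully across its front. Push the cylinder low down so that it stays upright, and never lift it off the bench; leave everything else where it is.

Things in the scene. Friction and masses are not known exactly. Their poses are not given: they have to be found in the camera images.
- cylinder: small aluminium gas cylinder standing on the bench, 60 mm diameter, 222 mm tall: straight body to 150 mm, round shoulder, brass valve with side outlet, black 34 mm hand-wheel on top. 0.6-0.9 kg; pushed higher than about 40 mm it may tip. Origin at the centre of its underside, z up. Starts to the right of the bracket, near the robot or farther off (the solder reel in the other place)
- bracket: fixed steel bracket, open towards the robot's right; its bay's floor is the bare bench. Origin = point seat; x points into the bay (the way the cylinder goes in, roughly world +y), y roughly towards the robot, z up. Back: two cross straps, front faces at x = +30.5 mm, on uprights 170 mm tall. Side cheeks 75 mm high, 73 mm apart inside, from x = +30 to -4 mm, then flared outward at 35 degrees to x = -34 mm, mouth about 115 mm wide
- seat (a point): on the bench, where the centre of the cylinder's underside is when it is fully home, touching the back straps midway between the cheeks; axes as the bracket's
- keeper (a point): top of the keeper, the U-shaped rest (open at the top, 121 mm high, reaching forward to x = -52 mm) into which the bar comes down. It stands on the near front post, at y = +67 mm in the bracket's frame. The front posts are 14 mm square at x = -28, y = +67 and -67 mm; the far one is 125 mm tall and carries the bar's pivot
- bar (a joint): retaining bar across the bay's mouth, swinging up about a level axis on the far front post; rad. 0 = fully down in the keeper, grows as its free near end rises, 1.57 upright, stop at 1.75. Flat bar 18 mm high, faces at x = -36.5 and -42.5 mm: it comes down only past a cylinder home within 6 mm. Friction hinge: stays where left; 1 to 4 N at the handle
- bar_pivot (a point): point on the bar's hinge axis, 108 mm above the bench, at x = -78, y = -67 mm in the bracket's frame (level with bar_grip along the axis). The hinge axis runs along the bracket's x
- bar_grip (a point): middle of the bar's handle: a level black round peg, 16 mm diameter, 54 mm long, pointing from the bar's free end away from the bay (bracket's -x), 162 mm from the pivot. Can be pinched from above, fingers closing along the bracket's y, at every bar angle; it turns in the fingers as the bar swings
- spray_can: aerosol can, plain grey body 52 mm diameter, 190 mm tall with a white 44 mm domed cap; origin at the centre of its underside. Looks like the cylinder at a glance but is smaller, and has no valve. Not part of the job
- dispenser: white plastic liquid dispenser, 74 mm diameter, 128 mm tall, grey dish on top; origin at the centre of its underside. Not part of the job
- solder_reel: reel of solder wire standing on its flange, 58 mm diameter, 50 mm tall; origin at the centre of its underside. Not part of the job
- parts_tray: grey open parts tray 100 x 150 x 30 mm; origin at the centre of its underside. Not part of the job
- circuit_board: green circuit board 100 x 75 mm lying on the bench, about 14 mm high; origin at the centre of its underside. Not part of the job
- tweezers: steel tweezers lying flat, 135 mm long, 8 mm high; origin at the middle of the underside. Not part of the job
- screwdriver: screwdriver lying on the bench, 160 mm long; origin below its middle. Not part of the job
Mind the look-alikes: they are no part of the job. Leave any blue look-alike of the cylinder alone.

How it is judged (in metres and radians):
On the way, in this order (a step that is already met when the one before it is completed fails the run):
1. the bar is raised out of the way (value of joint bar above 1.3 rad), for 0.2 s.
2. the cylinder stands home against the back of the bracket (x of cylinder in the frame of seat between -0.008 and 0.006 m and y of cylinder in the frame of seat between -0.011 and 0.011 m and angle between cylinder's own z axis and vertical below 0.06 rad and height (world z) of cylinder below 0.006 m), for 0.2 s.
At the end, for the whole second after the job is handed in: The cylinder stands upright on the bench (within 0.06 rad) in the bracket, its centre within 8 mm of the seat along the bracket's x and 11 mm along y, at rest; the bar is down across its front (joint below 0.06 rad) (all of step 2 and value of joint bar below 0.06 rad and linear speed of cylinder below 0.02 m/s); the robot touches nothing.
It fails at once if the cylinder is tipped (leans more than 0.25 rad) (angle between cylinder's own z axis and vertical above 0.25 rad).
It fails at once if the cylinder is lifted off the bench (underside more than 12 mm up) (height (world z) of cylinder above 0.012 m).
It fails at once if something else on the bench is moved by more than 40 mm (distance of any of spray_can, dispenser, solder_reel, parts_tray, circuit_board, tweezers, screwdriver from where it was at the start of the episode above 0.04 m).
It also fails if it takes over 72 s, if anything falls off the work surface, if the arm or the gripper's body presses on something with over 40 N, if the wrist force passes 120 N, or if a joint passes its speed limit or range.

### The arm

A 6-joint arm with a two-finger parallel gripper is mounted at the origin on the work surface. World frame = base frame: x ahead of the robot, y to its left, z up, the work surface at z = 0. Lengths are in mm, angles in rad, forces in N, time in s.
With the tool pointing down it reaches from about 350 to 975 mm from the base axis. Payload 7.1 kg.
Tool frame: the origin (TCP) lies midway between the tips of the shut fingers; the grasp point (between the pads) lies 19 mm behind it (ctrl.pinch_z is the distance from the TCP to the grasp point, in mm); z points along the fingers, y is the direction in which the jaws open and shut (so a half turn about z gives the same grasp; the last joint's range is limited). The gripper opens to 88 mm and grips with 3 to 60 N. Pads are 20 mm wide; open, the fingers measure 115 mm over their backs; the gripper's body (75 mm by 178 mm) begins 61 mm behind the grasp point.
Start: joints at [1.25, 0.423, 1.63, -0, 1.089, -0.019], TCP at [185.743, 596.745, 222.675] pointing down, gripper open.
Joint ranges: [-3, 3], [-0.9, 2.11], [0.09, 2.58], [-1.31, 4.45], [0.11, 2.69], [-2.54, 2.54]. Speed limits (rad/s): [2.39, 2.39, 3.01, 3.14, 3.14, 3.14].

### API

Orientations are given as a rotation vector (axis times angle).
In Python, from workcell import ctrl gives the robot as it stands.
- The arm moves only by the tool jog_arm, never from a script. Its arguments are lists of equal length, an entry for each row: "xyz": the shift along the world's x, y, z in mm, a list of three; "yaw": the turn about the world's z in degrees. A call has 1 to 20 rows; each row shifts and turns the pose as measured when the row begins; what a row does not reach is not made up. A row lasts 1/12 s, in which the tool goes at most 41.7 mm and 7.16 degrees, less where a joint would pass 70% of its speed; a pose out of reach is approached as far as the arm can. A call with a gripper value outside its range is refused whole. "gripper" is the closure, from 0 (fully open) to 1 (shut), set as the call begins (left out, the last holds). The fingers move at their own pace and stop on an object; the grip force is fixed at half the most. Time passes only in rows, so rows that do not move let the fingers close. It gives the time, the measured TCP pose, the force and the opening at its end, in the units of the state.
- ctrl.get_obs(): the state, without advancing time (a new reading comes with each control period).
- ctrl.get_image(name): name is "side" or "top"; returns a dict with "img" (480x640x3 uint8, blue, green, red), "K" (3x3 intrinsics, pixels), "R" (3x3) and "t" (3): a world point X has camera coordinates R X + t. Camera axes: x right, y down, z forward; pixel columns grow to the right and rows downward; lengths in mm; the calibration is good to about 2 mm. A picture is of the moment at which its call begins. There is no depth.
- ctrl.close_job(): hands the job in, once; it reports no verdict.
Trained networks look in a picture, given as the dict that the camera call returned (one of the last four; its "shot" number tells which), for a name from the list of things; names that differ only in an ending like _2 or _b are one class to them, and where a whole thing is asked for, a point or a joint stands for the part that bears it (a point fixed in the world has none). Each returns a list of dicts, best first, with "confidence" (0 to 1); they miss things now and then, are a little off and sometimes report something else, mostly with a low value. They report only what shows in the picture. A call takes as long as a camera call. They do not tell look-alikes from the thing itself.
- ctrl.find_in(picture, thing): "centre" ([column, row] as shares, 0 to 1, of the picture: columns of its width, rows of its height, amid what is visible of it).
- ctrl.regions_of(picture, thing): "region" (480x640 bool, what is visible of it) and "centre" ([column, row] as shares, 0 to 1, of the picture: columns of its width, rows of its height, amid what is visible of it).
- ctrl.pinpoint(picture, thing): "centre" ([column, row] as shares, 0 to 1, of the picture: columns of its width, rows of its height: a listed point, or the origin of a listed thing).
The state is a dict: "t": time; "qpos": joint angles; "qvel": joint speeds; "joint_torque": joint torques, N m; "ee_pos": TCP position; "orientation": TCP orientation; "ft_force": force on the tool from outside, world axes, zero at the start; "moment": the same for the moment, N m; "width": finger opening in mm.
Only numpy, scipy, OpenCV 4.12 (cv2) and the standard library are available. Lean on these libraries where they do the work, as an engineer would, in place of code of your own. Each camera call takes 0.05 s, during which the arm holds its last target.

## Working session

There is one attempt and no reset: what is moved stays moved. The work goes in short steps, Python scripts to look and compute and a tool call to move; the robot and the scene stay as the last step left them, time stands still between calls to the robot, and variables do not carry over. Pictures are saved under pics/ and viewed, and the job is handed in when it is done.

Besides the shell and the picture viewer there is one more tool, called after "Call:" by a JSON object that holds its "op" and its "data". jog_arm: Moves the arm, as the interface text tells. Its arguments: {"type":"object","properties":{"xyz":{"type":"array","items":{"type":"array","items":{"type":"number"}}},"yaw":{"type":"array","items":{"type":"number"}},"gripper":{"type":"number"}},"required":["xyz","yaw"]}

```bash
mkdir -p pics; ls
cat > h.py <<'E'
import numpy as np, cv2
from workcell import ctrl
def ray(p,uv):
    K,R,t=map(np.array,(p["K"],p["R"],p["t"])); C=-R.T@t
    d=R.T@np.linalg.solve(K,np.array([uv[0],uv[1],1.])); return C,d
def onz(p,uv,z):
    C,d=ray(p,uv); return C+d*(z-C[2])/d[2]
def proj(p,X):
    K,R,t=map(np.array,(p["K"],p["R"],p["t"])); c=R@np.array(X,float)+t.ravel(); q=K@c; return q[:2]/q[2]
def tri(ps,uvs):
    A=np.zeros((3,3));b=np.zeros(3)
    for p,uv in zip(ps,uvs):
        C,d=ray(p,uv); d=d/np.linalg.norm(d); M=np.eye(3)-np.outer(d,d); A+=M;b+=M@C.ravel()
    return np.linalg.solve(A,b)
E
python3 - <<'E'
from h import *
s=ctrl.get_image("side");t=ctrl.get_image("top")
cv2.imwrite("pics/s0.png",s["img"]);cv2.imwrite("pics/t0.png",t["img"])
for n in ["cylinder","bracket","seat","keeper","bar_pivot","bar_grip","spray_can","dispenser","solder_reel","parts_tray","circuit_board","tweezers","screwdriver"]:
    for nm,p in(("s",s),("t",t)):
        print(n,nm,[(np.round(np.array(d["centre"])*[640,480],1).tolist(),round(d["confidence"],2)) for d in ctrl.pinpoint(p,n)][:3])
for p in(s,t): print((-np.array(p["R"]).T@np.array(p["t"])).round())
o=ctrl.get_obs();print(o)
E
```

```text
pics
cylinder s [([278.1, 336.7], 0.71), ([322.9, 315.7], 0.63)]
cylinder t [([367.5, 266.6], 0.77), ([261.1, 229.9], 0.6), ([379.0, 311.5], 0.59)]
bracket s [([303.7, 241.1], 0.66), ([246.0, 236.2], 0.58)]
bracket t [([257.3, 231.6], 0.84)]
seat s [([306.6, 237.0], 0.9)]
seat t [([258.5, 229.0], 0.58)]
keeper s [([288.3, 214.2], 0.62), ([245.7, 235.4], 0.54)]
keeper t [([272.9, 247.5], 0.71), ([470.5, 228.1], 0.38)]
bar_pivot s [([342.0, 210.3], 0.95)]
bar_pivot t [([279.6, 193.3], 0.93)]
bar_grip s [([300.8, 188.8], 0.97)]
bar_grip t [([283.7, 233.2], 0.61)]
spray_can s [([233.0, 222.6], 0.81)]
spray_can t [([257.7, 233.0], 0.34)]
dispenser s [([244.9, 234.5], 0.62)]
dispenser t [([221.3, 280.1], 0.64)]
solder_reel s [([385.5, 297.4], 0.64)]
solder_reel t [([369.3, 210.2], 0.65)]
parts_tray s [([439.5, 385.7], 0.96)]
parts_tray t [([467.5, 224.9], 0.76), ([191.8, 284.6], 0.71), ([445.6, 285.4], 0.47)]
circuit_board s [([278.8, 202.4], 0.73)]
circuit_board t [([172.7, 226.8], 0.96), ([389.8, 232.4], 0.22)]
tweezers s [([378.0, 318.3], 0.56), ([323.2, 313.4], 0.53), ([384.9, 296.2], 0.47)]
tweezers t [([389.6, 230.8], 0.45)]
screwdriver s [([354.2, 388.0], 0.98)]
screwdriver t [([447.4, 283.1], 0.69), ([173.9, 229.6], 0.44)]
[   43. -1034.   833.]
[ 278.  -10. 1233.]
{'t': 1.4, 'qpos': array([ 1.25000551e+00,  4.23122775e-01,  1.62991412e+00,  1.28881843e-05,
        1.08861237e+00, -1.89953782e-02]), 'qvel': array([-0.00052007,  0.00061019, -0.00167831, -0.00116086, -0.0013992 ,
       -0.00039151]), 'joint_torque': array([ 1.23474970e-04, -5.44570827e+01, -2.74048126e+01,  6.44710916e-02,
        1.67343405e-02, -2.15900735e-05]), 'ee_pos': array([185.7315448 , 596.7333118 , 222.65527316]), 'orientation': array([-4.72268301e-01, -3.10587125e+00,  8.46051931e-05]), 'ft_force': array([0.46933297, 0.84560933, 0.02397373]), 'moment': array([ 0.01003607, -0.02151041,  0.00946811]), 'width': 87.71614141995066}
```

View pics/s0.png

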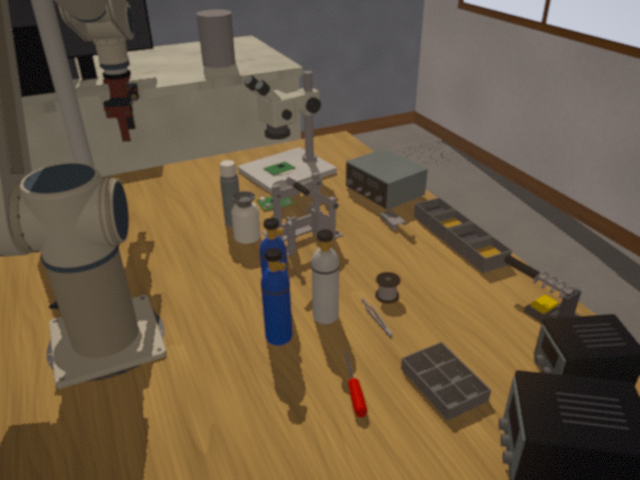

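View pics/t0.png

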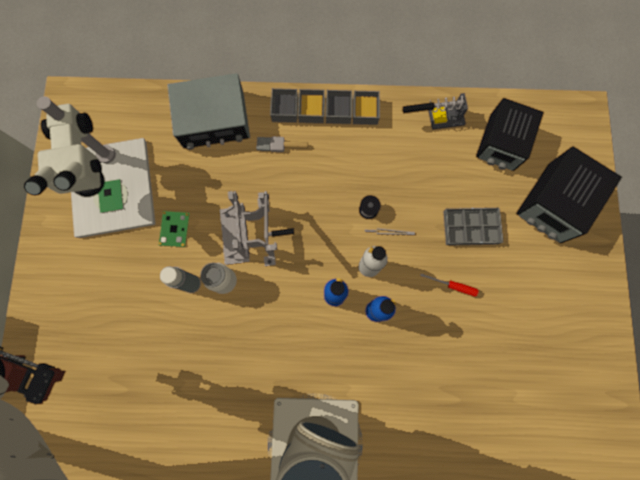

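Silver cylinder: side (325,280), top (374,262). Things it could be mistaken for: the blue cylinders at side (278,300)/(273,250) and top (380,308)/(336,292), and the spray can at side (229,195), top (178,278). The silver one with brass valve and black hand-wheel matches. Next I check it in a crop and measure.

Run:
```python
from h import *
s=ctrl.get_image("side");t=ctrl.get_image("top")
a=cv2.resize(s["img"][150:360,200:440],None,fx=3.2,fy=2.8,interpolation=cv2.INTER_CUBIC)
cv2.imwrite("pics/s1.png",cv2.resize(s["img"][150:350,210:430],(770,600*7//6-100),interpolation=cv2.INTER_CUBIC)[:600])
cv2.imwrite("pics/t1.png",cv2.resize(t["img"][170:340,200:420],(770,595),interpolation=cv2.INTER_CUBIC))
for n in ["cylinder","bar_grip","bar_pivot","keeper","solder_reel","tweezers","spray_can","dispenser","bracket"]:
  for nm,p in(("s",s),("t",t)):
    for d in ctrl.regions_of(p,n)[:4]:
        ys,xs=np.nonzero(d["region"]);m=p["img"][d["region"]].mean(0).round()
        print(n,nm,round(d["confidence"],2),xs.min(),xs.max(),ys.min(),ys.max(),m)
for u in [(367.5,266.6)]: print("cyl top z0",onz(t,u,0).round(1))
for u in [(322.9,315.7),(278.1,336.7)]: print("cyl side",onz(s,u,0).round(1))
print("seat",onz(s,(306.6,237),0).round(1),onz(t,(258.5,229),0).round(1), tri([s,t],[(306.6,237),(258.5,229)]).round(1))
print("grip",tri([s,t],[(300.8,188.8),(283.7,233.2)]).round(1))
print("pivot",tri([s,t],[(342,210.3),(279.6,193.3)]).round(1),onz(s,(342,210.3),108).round(1),onz(t,(279.6,193.3),108).round(1))
print("keeper",tri([s,t],[(288.3,214.2),(272.9,247.5)]).round(1),onz(s,(288.3,214.2),121),onz(t,(272.9,247.5),121))
```

```text
cylinder s 0.91 260 291 248 344 [76. 45. 31.]
cylinder s 0.75 311 338 229 323 [ 82.  94. 105.]
cylinder s 0.75 259 286 218 273 [64. 54. 55.]
cylinder t 0.97 366 396 296 322 [89. 57. 38.]
cylinder t 0.63 359 388 246 277 [ 93. 108. 116.]
cylinder t 0.62 324 348 278 306 [82. 55. 40.]
bar_grip s 0.73 285 337 177 208 [63. 70. 80.]
bar_grip t 0.55 264 295 192 243 [66. 81. 93.]
bar_pivot s 0.58 286 337 178 208 [61. 68. 78.]
bar_pivot t 0.61 265 294 193 242 [64. 75. 84.]
keeper s 0.56 264 339 173 254 [73. 79. 89.]
keeper s 0.44 311 338 230 323 [ 83.  94. 105.]
keeper t 0.91 221 295 192 265 [ 92. 102. 111.]
solder_reel s 0.95 376 399 273 303 [47. 58. 71.]
solder_reel t 0.68 359 380 195 219 [35. 38. 43.]
solder_reel t 0.65 366 413 230 234 [ 97. 117. 133.]
solder_reel t 0.23 159 189 212 247 [ 61. 107.  71.]
tweezers s 0.64 263 340 173 255 [73. 80. 90.]
tweezers s 0.63 311 338 230 323 [ 82.  94. 105.]
tweezers s 0.56 362 391 300 336 [ 79.  97. 117.]
tweezers t 0.67 366 413 230 234 [ 96. 119. 137.]
spray_can s 0.74 219 238 161 227 [76. 87. 95.]
spray_can t 0.98 161 200 267 292 [ 94. 106. 110.]
dispenser s 0.73 232 259 191 243 [ 90. 103. 113.]
dispenser t 0.95 201 236 263 293 [ 87.  99. 104.]
bracket s 0.7 263 339 172 254 [73. 80. 91.]
bracket s 0.53 218 239 161 227 [76. 89. 97.]
bracket s 0.52 361 391 298 337 [ 79.  97. 116.]
bracket t 0.58 220 294 192 265 [ 91. 102. 112.]
cyl top z0 [ 462.  -134.2    0. ]
cyl side [ 457.6 -134.4    0. ]
cyl side [ 339.8 -156.     0. ]
seat [560.3 190.7   0. ] [560.2 174.7   0. ] [555.4 173.6  11.6]
grip [503.4  83.5 212.2]
pivot [630.4 109.2 109.5] [629.2 111.4 108. ] [633.1 108.8 108. ]
keeper [482.5 116.7 130.8] [487.23691832 132.77993912 121.        ] [485.60333036 117.45891301 121.        ]
```

View pics/s1.png

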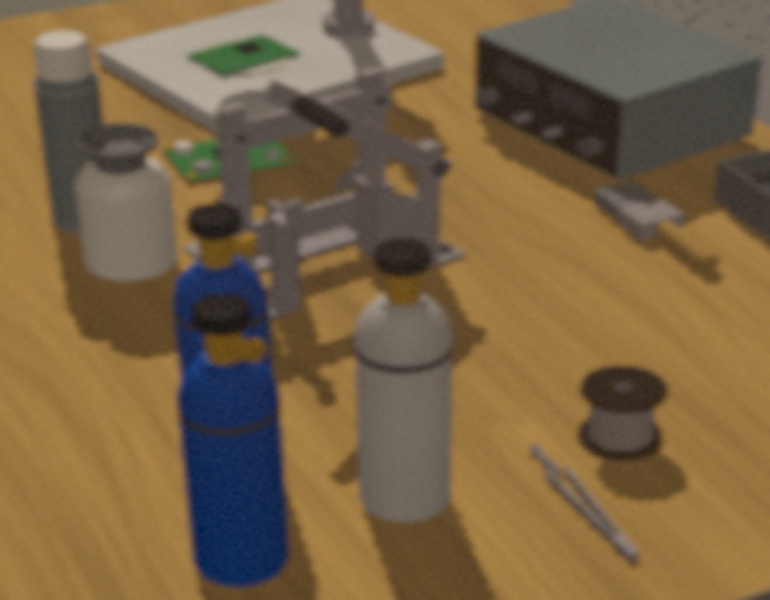

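View pics/t1.png

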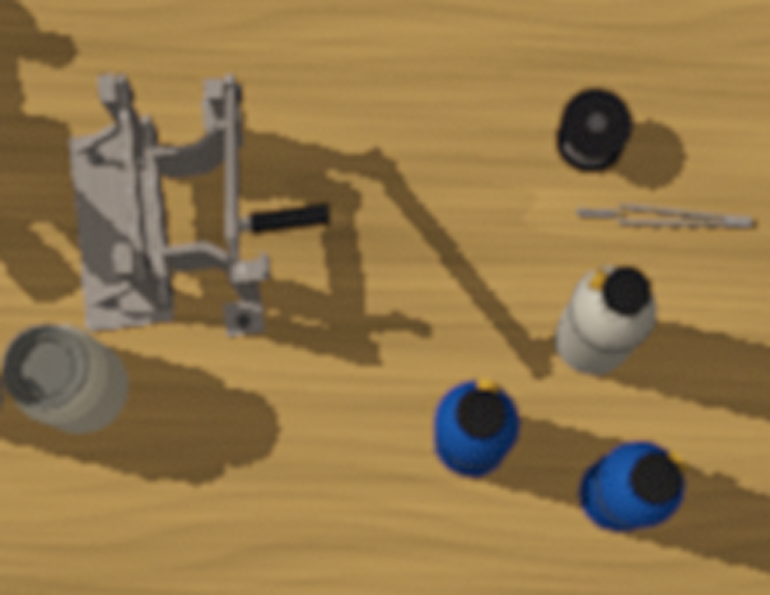

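```bash
cat > fit.py <<'E'
from h import *
from scipy.optimize import least_squares
def loc(th,L):
    # bracket x axis = world +y rotated by th
    ex=np.array([-np.sin(th),np.cos(th),0]);ey=np.array([-np.cos(th),-np.sin(th),0])
    return ex*L[0]+ey*L[1]+np.array([0,0,L[2]])
def pts(q):
    sx,sy,th,b=q; o=np.array([sx,sy,0])
    return {"seat":o,"bar_pivot":o+loc(th,(-78,-67,108)),"bar_grip":o+loc(th,(-78,-67+162*np.cos(b),108+162*np.sin(b))),"keeper":o+loc(th,(-40,67,121))}
def fit(n=2):
    ob=[]
    for k in range(n):
        s=ctrl.get_image("side");t=ctrl.get_image("top")
        for p in(s,t):
            for nm in pts([0,0,0,0]):
                d=ctrl.pinpoint(p,nm)
                if d and d[0]["confidence"]>.5: ob.append((p,nm,np.array(d[0]["centre"])*[640,480]))
    f=lambda q:np.concatenate([(proj(p,pts(q)[nm])-uv)*(.3 if nm in("keeper",) else 1) for p,nm,uv in ob])
    r=least_squares(f,[560,180,0,.7],loss="soft_l1")
    return r,ob,s,t
if __name__=="__main__":
    r,ob,s,t=fit(); q=r.x
    print("seat",q[:2].round(1),"th",q[2].round(4),"bar",q[3].round(3))
    for p,nm,uv in ob: print(nm,uv.round(1),(proj(p,pts(q)[nm])-uv).round(1))
    print({k:v.round(1) for k,v in pts(q).items()})
    o=np.array([q[0],q[1],0])
    for nm,p in(("s",s),("t",t)):
        im=p["img"].copy(); z=4; im=cv2.resize(im,None,fx=z,fy=z,interpolation=cv2.INTER_CUBIC)
        def ln(A,B,c): cv2.line(im,*[tuple(int(v) for v in (proj(p,o+loc(q[2],X))+.5)*z) for X in (A,B)],c,1)
        for y in(67,-67):
            for dx in(-7,7):
                for dy in(-7,7): ln((-28+dx,y+dy,0),(-28+dx,y+dy,115),(0,0,255))
        for z0 in(0,75):
            for sg in(1,-1):
                ln((30,36.5*sg,z0),(-4,36.5*sg,z0),(0,255,0));ln((-4,36.5*sg,z0),(-34,57.5*sg,z0),(0,255,0))
        b=q[3];e=lambda r,x,h:(x,-67+r*np.cos(b)-h*np.sin(b),108+r*np.sin(b)+h*np.cos(b))
        for h in(-9,9): ln(e(0,-42.5,h),e(162,-42.5,h),(255,0,0))
        ln(e(162,-51,0),e(162,-105,0),(255,255,0))
        c=proj(p,o+loc(q[2],(0,0,90)))*z
        x0=int(max(0,c[0]-300));y0=int(max(0,c[1]-260))
        cv2.imwrite(f"pics/fit_{nm}.png",im[y0:y0+520,x0:x0+600])
E
python3 fit.py
```

```text
seat [552.9 174.6] th 0.1459 bar 0.672
seat [306.3 238.9] [0.2 1.5]
bar_pivot [341.8 208.2] [1.4 2.7]
bar_grip [301.5 188.5] [-0.9  0.5]
keeper [292.4 216.7] [-1.1 -1.6]
seat [259.9 229.8] [-1.5  1.7]
bar_pivot [284.  193.7] [-3.8  0.6]
bar_grip [283.2 233. ] [-1.6 -0.3]
seat [307.4 240.4] [-0.9  0. ]
bar_pivot [340.5 208.2] [2.7 2.7]
bar_grip [298.3 188.9] [2.3 0.1]
keeper [289.1 212.1] [2.2 3. ]
seat [258.1 232.9] [ 0.3 -1.4]
bar_pivot [280.4 193.1] [-0.2  1.1]
bar_grip [281.  232.7] [ 0.6 -0. ]
keeper [273. 248.] [-3.1 -3.3]
{'seat': array([552.9, 174.6,   0. ]), 'bar_pivot': array([630.5, 107.2, 108. ]), 'bar_grip': array([505.2,  88.8, 208.9]), 'keeper': array([492.4, 125.3, 121. ])}
```

View pics/fit_s.png

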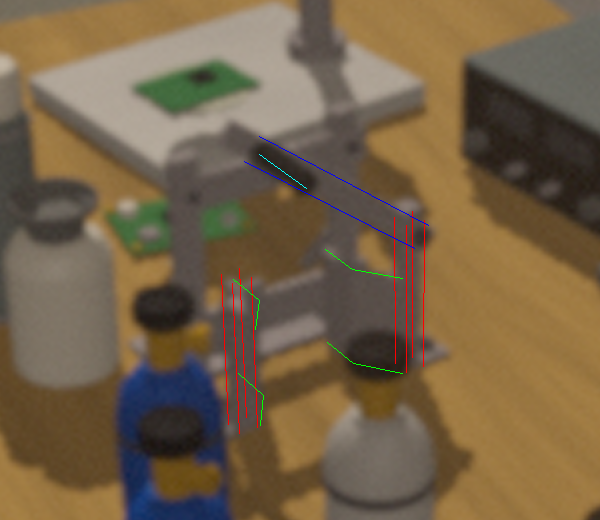

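View pics/fit_t.png

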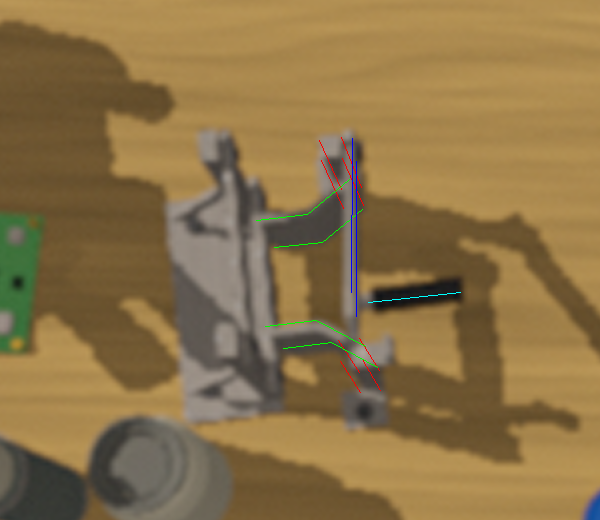

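Network fit agrees with the picture: bar about 0.67 rad up, handle near (505, 89, 209). Now I look at the gripper's shape, which decides how the cylinder can be pushed low.

Run:
```python
from h import *
from scipy.spatial.transform import Rotation as Ro
s=ctrl.get_image("side");t=ctrl.get_image("top");o=ctrl.get_obs()
R=Ro.from_rotvec(o["orientation"]).as_matrix();T=o["ee_pos"];print(R.round(3),ctrl.pinch_z)
for nm,p in(("s",s),("t",t)):
    print(nm,proj(p,T))
    z=4;im=cv2.resize(p["img"],None,fx=z,fy=z,interpolation=cv2.INTER_CUBIC)
    for (a,b,c) in((37.5,89,(0,255,0)),(89,37.5,(0,0,255))):
        P=[proj(p,T+R@np.array([sx*a,sy*b,-80]))*z for sx,sy in((1,1),(1,-1),(-1,-1),(-1,1))]
        cv2.polylines(im,[np.int32(P)],True,c,1)
    for sy in(57.5,-57.5):cv2.circle(im,tuple(np.int32(proj(p,T+R@np.array([0,sy,0]))*z)),4,(255,0,0),1)
    c=proj(p,T+R@np.array([0,0,-80]))*z;x0=int(max(0,c[0]-300));y0=int(max(0,c[1]-280))
    cv2.imwrite(f"pics/g_{nm}.png",im[y0:y0+560,x0:x0+600])
```

```text
[[-0.955  0.297 -0.   ]
 [ 0.297  0.955  0.   ]
 [ 0.     0.    -1.   ]] 18.700000000000003
s [128.95969248 134.43239432]
t [ 40.86370021 367.74012465]
```

View pics/g_s.png

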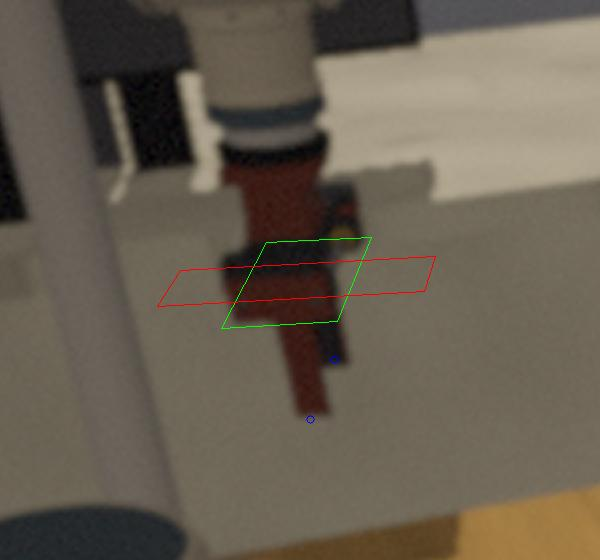

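View pics/g_t.png

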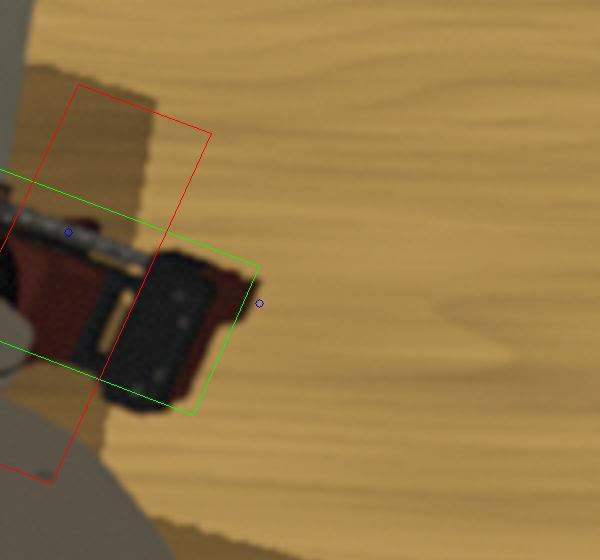

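Run:
```python
from h import *
from scipy.optimize import least_squares
s=ctrl.get_image("side");t=ctrl.get_image("top")
# silhouettes of cylinders: match region extents with projected model
def model(p,x,y):
    prof=[(30,0),(30,150),(24,170),(17,200),(17,222)]
    P=[]
    for r,z in prof:
        for a in np.linspace(0,2*np.pi,24): P.append(proj(p,(x+r*np.cos(a),y+r*np.sin(a),z)))
    P=np.array(P);return np.r_[P.min(0),P.max(0)]
bb={}
for nm,p in(("s",s),("t",t)):
    for d in ctrl.regions_of(p,"cylinder")[:4]:
        ys,xs=np.nonzero(d["region"]);b=np.r_[xs.min(),ys.min(),xs.max()+1,ys.max()+1]
        c=onz(p,((b[0]+b[2])/2,(b[1]+b[3])/2),100)
        w=np.ones(4)
        if nm=="s" and b[3]<300: w[3]=0;
        r=least_squares(lambda q:(model(p,*q)-b)*w,c[:2])
        print(nm,b,p["img"][d["region"]].mean(0).round(),r.x.round(1),np.abs(r.fun).max().round(1))
for n,z in(("solder_reel",0),("tweezers",4),("dispenser",0),("spray_can",0),("screwdriver",0),("parts_tray",0)):
    for nm,p in(("s",s),("t",t)):
        print(n,nm,[onz(p,np.array(d["centre"])*[640,480],z)[:2].round(0).tolist()+[round(d["confidence"],2)] for d in ctrl.pinpoint(p,n)[:2]])
```

```text
s [311 229 340 324] [ 82.  94. 104.] [ 463.6 -137.7] 0.5
s [259 218 287 273] [64. 54. 55.] [375.9 -46.1] 1.1
s [259 249 292 346] [75. 46. 34.] [ 338.5 -158.4] 1.3
t [324 279 349 307] [82. 55. 40.] [377.5 -45.3] 0.2
t [360 246 388 277] [ 94. 107. 114.] [ 461.6 -141. ] 0.8
t [366 296 396 323] [90. 56. 35.] [ 338.9 -159.5] 0.6
solder_reel s [[627.0, -135.0, 0.61]]
solder_reel t [[613.0, -122.0, 0.89]]
tweezers s [[564.0, -197.0, 0.8]]
tweezers t [[554.0, -193.0, 0.42]]
dispenser s [[413.0, 266.0, 0.68]]
dispenser t [[412.0, 259.0, 0.65]]
spray_can s [[404.0, 364.0, 0.71]]
spray_can t [[397.0, 353.0, 0.97]]
screwdriver s [[409.0, -349.0, 0.62]]
screwdriver t [[419.0, -351.0, 0.76]]
parts_tray s [[578.0, -424.0, 0.86], [552.0, 181.0, 0.29]]
parts_tray t [[578.0, -427.0, 0.86]]
```

Plan: raise the bar with the tool straight down. After that, work on the low push, because the gripper body is wider than the fingers and would otherwise touch the cylinder high up.

Call:
{"op": "jog_arm", "data": {"xyz": [[10,-16,8],[20,-32,8],[20,-32,8],[20,-32,6],[20,-32,4],[20,-32,4],[20,-32,4],[20,-32,0],[20,-32,0],[20,-32,0],[20,-32,0],[20,-32,0],[20,-32,0],[20,-32,0],[20,-32,0],[20,-32,0],[0,0,0]], "yaw": [-4,-4,-4,-4,-4,-4,-4,-4,-4,-4,-4,-4,-4,-4,-4,-4,0], "gripper": 0.3}}

```text
t: 5.72
ee_pos: [505.1, 78.2, 269.5]
orientation: [2.099, 2.326, 0.016]
ft_force: [-0.1, 0.5, 0.9]
width: 61.7
```

```bash
cat >> h.py <<'E'
from scipy.spatial.transform import Rotation as Ro
def pose():
    o=ctrl.get_obs();R=Ro.from_rotvec(o["orientation"]).as_matrix();return o["ee_pos"],R,o
def azs():
    T,R,o=pose();j=np.degrees(np.arctan2(R[1,1],R[0,1]));tl=np.degrees(np.arccos(-R[2,2]));ta=np.degrees(np.arctan2(R[1,2],R[0,2]))
    print("TCP",T.round(1),"jaw az",j.round(1),"tilt",tl.round(1),"toward az",ta.round(1),"q",o["qpos"].round(2),"F",o["ft_force"].round(1),"w",round(o["width"],1))
E
python3 - <<'E'
from fit import *
azs()
s=ctrl.get_image("side");t=ctrl.get_image("top");T,R,o=pose()
for nm,p in(("s",s),("t",t)):
    z=5;im=cv2.resize(p["img"],None,fx=z,fy=z,interpolation=cv2.INTER_CUBIC)
    for r in range(0,60,10): cv2.circle(im,tuple(np.int32(proj(p,T-[0,0,0])*z)),4,(255,0,0),1)
    g=[505.2,88.8,208.9];cv2.circle(im,tuple(np.int32(proj(p,g)*z)),4,(0,0,255),1)
    c=proj(p,g)*z;x0=int(max(0,c[0]-250));y0=int(max(0,c[1]-250));cv2.imwrite(f"pics/a_{nm}.png",im[y0:y0+500,x0:x0+500])
E
```

```text
TCP [505.1  78.2 269.5] jaw az 5.9 tilt 0.8 toward az 7.9 q [0.13 0.19 1.84 0.   1.09 0.03] F [-0.1  0.5  0.9] w 61.7
```

View pics/a_s.png

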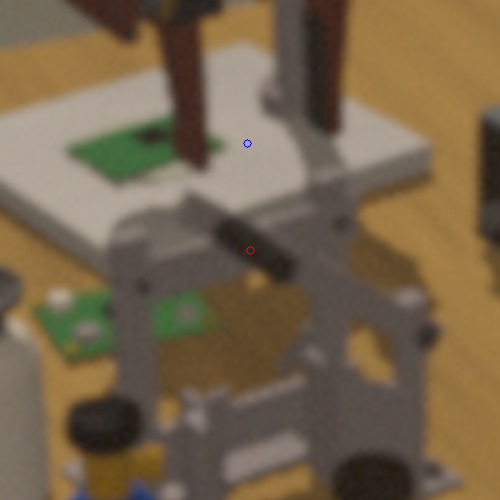

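View pics/a_t.png

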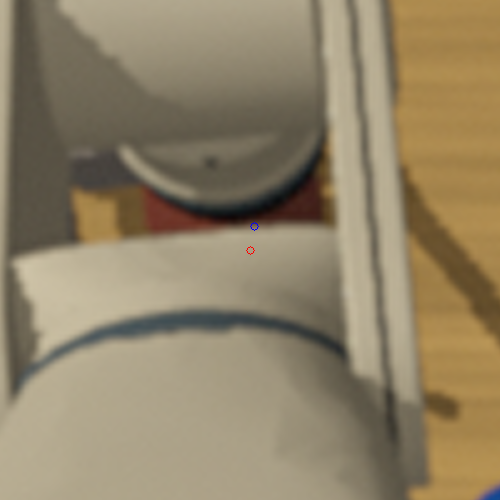

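Handle at side crop (255,248) coincides with my estimate (250,250). Descending and pinching.

Call:
{"op": "jog_arm", "data": {"xyz": [[0,5,-15],[0,6,-20],[0,0,-20],[0,0,-16],[0,0,-8],[0,0,0]], "yaw": [1,1.5,0,0,0,0]}}

```text
t: 6.32
ee_pos: [499.1, 99.3, 188.7]
orientation: [2.029, 2.392, 0.02]
ft_force: [-0.3, -0.2, -0.3]
width: 61.6
```

Call:
{"op": "jog_arm", "data": {"xyz": [[0,0,0],[0,0,0],[0,0,0],[0,0,0],[0,0,0],[0,0,0]], "yaw": [0,0,0,0,0,0], "gripper": 1}}

```text
t: 6.82
ee_pos: [500.0, 101.8, 192.2]
orientation: [2.022, 2.394, 0.026]
ft_force: [0.1, 0.2, 0.6]
width: 24.9
```

Run:
```python
from fit import *
azs()
T,R,o=pose();g=T-R[:,2]*18.7;print("grasp",g.round(1))
q=[552.9,174.6,.1459]
P=pts([*q,0])["bar_pivot"];ey=loc(q[2],(0,1,0));v=g-P;print("radial y",(v@ey).round(1),"z",v[2].round(1),"r",np.hypot(v@ey,v[2]).round(1),"b",np.arctan2(v[2],v@ey).round(3),"x off",(v@loc(q[2],(1,0,0))).round(1))
s=ctrl.get_image("side");z=5;c=proj(s,g);im=s["img"][int(c[1])-50:int(c[1])+50,int(c[0])-50:int(c[0])+50]
cv2.imwrite("pics/b_s.png",cv2.resize(im,None,fx=z,fy=z,interpolation=cv2.INTER_CUBIC))
```

```text
TCP [500.  101.8 192.2] jaw az 9.6 tilt 1.0 toward az 24.4 q [0.17 0.29 1.92 0.01 0.92 0.  ] F [0.1 0.2 0.6] w 24.9
grasp [499.7 101.7 210.9]
radial y 130.3 z 102.9 r 166.0 b 0.669 x off 13.6
```

View pics/b_s.png

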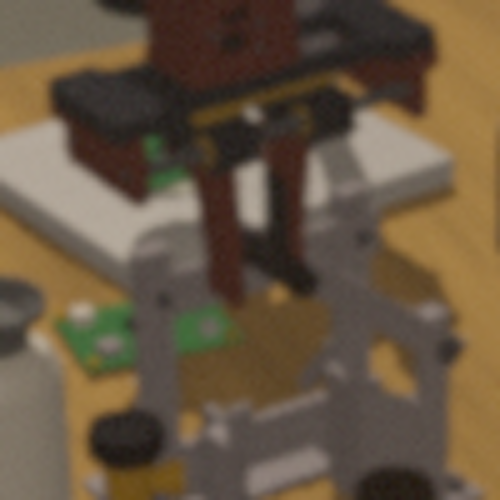

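Call:
{"op": "jog_arm", "data": {"xyz": [[0,-5,0],[0,-4,0],[0,0,0],[0,0,0],[0,0,0]], "yaw": [0,0,0,0,0], "gripper": 1}}

```text
t: 7.28
ee_pos: [502.8, 98.0, 193.1]
orientation: [2.027, 2.392, 0.046]
ft_force: [-0.4, 2.4, -1.5]
width: 15.2
```

Call:
{"op": "jog_arm", "data": {"xyz": [[8,1,9],[9,1.3,9],[9,1.3,8],[11,1.6,8],[0,0,0]], "yaw": [0,0,0,0,0]}}

```text
t: 7.7
ee_pos: [531.8, 102.6, 223.8]
orientation: [-2.027, -2.387, -0.022]
ft_force: [2.1, 1.3, -3.2]
width: 15.4
```

```bash
cat > bar.py <<'E'
from fit import *
azs()
T,R,o=pose();g=T-R[:,2]*18.7
q=[552.9,174.6,.1459]
P=pts([*q,0])["bar_pivot"];ey=loc(q[2],(0,1,0));v=g-P;b=np.arctan2(v[2],v@ey);print("grasp",g.round(1),"r",np.hypot(v@ey,v[2]).round(1),"b",b.round(3),"x off",(v@loc(q[2],(1,0,0))).round(1))
import sys
for bb in map(float,sys.argv[1:]):
    d=P+ey*162*np.cos(bb)+np.array([0,0,162*np.sin(bb)])-g; ex=loc(q[2],(1,0,0)); d=d-ex*(d@ex); print(bb,d.round(1))
E
python3 bar.py 1.1 1.3 1.5 1.65
```

```text
TCP [531.8 102.6 223.8] jaw az 9.3 tilt 1.0 toward az 85.3 q [ 0.16  0.3   1.82  0.02  1.02 -0.01] F [ 2.1  1.3 -3.2] w 15.4
grasp [531.7 102.3 242.5] r 166.7 b 0.939 x off 9.5
1.1 [24.7  3.6  9.8]
1.3 [54.5  8.  21.6]
1.5 [86.1 12.6 27. ]
1.65 [110.1  16.2  26.9]
```

Call:
{"op": "jog_arm", "data": {"xyz": [[12,1.8,7],[12,1.8,6.5],[14,2,6],[14,2,5],[14,2,4],[0,0,0]], "yaw": [0,0,0,0,0,0]}}

```text
t: 8.2
ee_pos: [585.1, 110.2, 251.2]
orientation: [-2.016, -2.369, 0.013]
ft_force: [1.9, 0.9, -2.4]
width: 15.2
```

```bash
python3 bar.py 1.5 1.65 1.7
```

```text
TCP [585.1 110.2 251.2] jaw az 9.2 tilt 1.9 toward az 155.0 q [ 0.16  0.36  1.65  0.02  1.15 -0.01] F [ 1.9  0.9 -2.4] w 15.2
grasp [585.6 110.  269.8] r 167.7 b 1.305 x off 9.3
1.5 [32.2  4.7 -0.3]
1.65 [56.2  8.3 -0.4]
1.7 [64.2  9.4 -1.2]
```

Call:
{"op": "jog_arm", "data": {"xyz": [[13,1.9,3],[13,1.9,2.5],[13,1.9,1],[13,1.9,0],[5,0.7,-1],[0,0,0],[0,0,0]], "yaw": [0,0,0,0,0,0,0]}}

```text
t: 8.78
ee_pos: [636.3, 117.9, 257.0]
orientation: [-2.012, -2.361, 0.024]
ft_force: [0.1, 0.9, 3.2]
width: 14.8
```

```bash
python3 bar.py 1.65 1.7
```

```text
TCP [636.3 117.9 257. ] jaw az 9.2 tilt 2.4 toward az 161.2 q [ 0.16  0.44  1.52  0.02  1.22 -0.01] F [0.1 0.9 3.2] w 14.8
grasp [637.  117.7 275.7] r 167.9 b 1.618 x off 9.5
1.65 [ 4.8  0.7 -6.2]
1.7 [12.8  1.9 -7. ]
```

Call:
{"op": "jog_arm", "data": {"xyz": [[7,1,-0.5],[5,0.7,-1],[0,0,0],[0,0,0]], "yaw": [0,0,0,0]}}

```text
t: 9.12
ee_pos: [647.1, 119.6, 255.9]
orientation: [-2.011, -2.36, 0.026]
ft_force: [-2.4, 1.4, 4.8]
width: 15.1
```

Call:
{"op": "jog_arm", "data": {"xyz": [[0,0,0],[0,0,0],[0,0,0],[0,0,5],[0,0,20],[0,0,30],[0,-10,30],[0,-30,0],[0,-30,0],[0,0,0]], "yaw": [0,0,0,0,0,0,0,0,0,0], "gripper": 0.4}}

```text
t: 9.95
ee_pos: [646.3, 47.5, 343.4]
orientation: [-2.008, -2.364, 0.029]
ft_force: [-0.6, 0.1, -0.8]
width: 52.6
```

Run:
```python
from fit import *
azs()
s=ctrl.get_image("side");t=ctrl.get_image("top")
cv2.imwrite("pics/c_s.png",cv2.resize(s["img"][120:320,200:430],(690,600),interpolation=cv2.INTER_CUBIC))
cv2.imwrite("pics/c_t.png",cv2.resize(t["img"][150:350,180:420],(720,600),interpolation=cv2.INTER_CUBIC))
for p in(s,t):
  for n in("bar_grip","bar_pivot","keeper","seat"): print(n,[(np.round(np.array(d["centre"])*[640,480],1).tolist(),round(d["confidence"],2)) for d in ctrl.pinpoint(p,n)][:2])
```

```text
TCP [646.3  47.5 343.4] jaw az 9.3 tilt 2.5 toward az 165.5 q [ 0.05  0.37  1.42  0.01  1.39 -0.12] F [-0.6  0.1 -0.8] w 52.6
bar_grip [([347.3, 149.3], 0.93)]
bar_pivot [([342.6, 209.4], 0.69)]
keeper [([291.1, 212.9], 0.92)]
seat [([307.8, 240.0], 0.93)]
bar_grip []
bar_pivot []
keeper [([389.7, 234.0], 0.49)]
seat [([471.2, 224.8], 0.61)]
```

View pics/c_s.png

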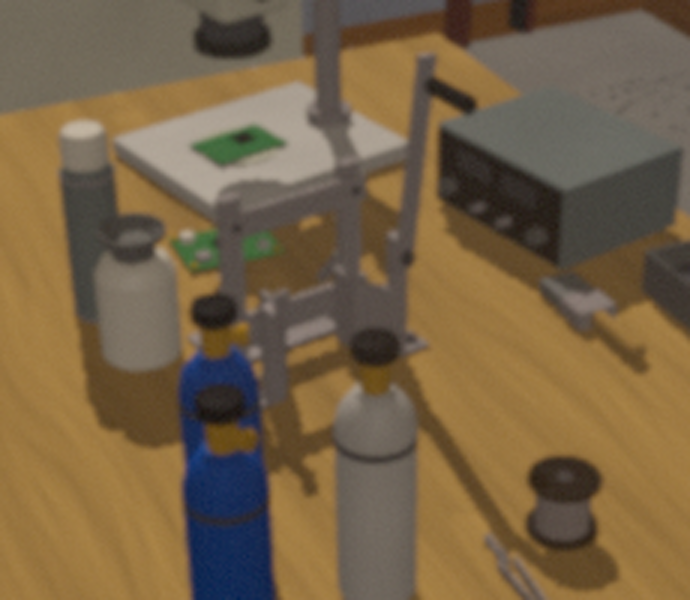

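View pics/c_t.png

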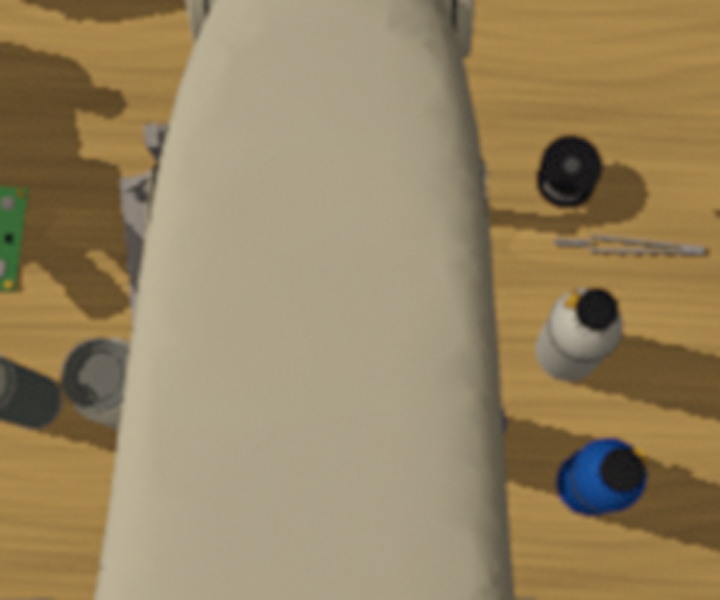

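Bar stands upright, about 1.6 rad (side crop: post (405,250), handle (450,95)). Next I turn the jaws tangential and reach out past the arm's range, to see whether the tool leans outward there. A lean would let the fingertips push low while the body stays behind.

Call:
{"op": "jog_arm", "data": {"xyz": [[10,-8,0],[20,-8,0],[25,-8,0],[25,-8,0],[25,-8,0],[25,0,0],[25,0,0],[25,0,0],[25,0,0],[25,0,0],[25,0,0],[20,0,0],[10,0,0],[0,0,0]], "yaw": [-7,-7,-7,-7,-7,-7,-7,-7,-7,-7,-7,-7,-6,0], "gripper": 0.4}}

```text
t: 11.62
ee_pos: [940.8, 16.0, 335.2]
orientation: [-3.088, -0.192, -0.02]
ft_force: [-0.5, -0.7, 0.0]
width: 52.7
```

```bash
python3 -c "
from h import *
azs()"
```

```text
TCP [940.8  16.  335.2] jaw az -82.8 tilt 2.8 toward az 78.7 q [-0.01  0.92  0.52  0.05  1.7   1.44] F [-0.5 -0.7  0. ] w 52.7
```

Call:
{"op": "jog_arm", "data": {"xyz": [[20,0,0],[20,0,0],[20,0,0],[20,0,0]], "yaw": [0,0,0,0]}}

```text
t: 11.95
ee_pos: [995.4, 17.9, 311.9]
orientation: [-3.084, -0.214, 0.012]
ft_force: [3.0, -0.2, -4.9]
width: 52.5
```

```bash
python3 -c "
from h import *
azs()"
```

```text
TCP [995.4  17.9 311.9] jaw az -82.1 tilt 2.9 toward az 103.0 q [-0.01  1.15  0.1   0.05  1.9   1.44] F [ 3.  -0.2 -4.9] w 52.5
```

Call:
{"op": "jog_arm", "data": {"xyz": [[40,0,5],[40,0,5],[40,0,5]], "yaw": [0,0,0]}}

```text
t: 12.2
ee_pos: [1026.7, 18.7, 297.5]
orientation: [-3.086, -0.224, -0.117]
ft_force: [0.1, 0.9, 0.2]
width: 52.6
```

```bash
python3 -c "
from h import *
azs()"
```

```text
TCP [1026.7   18.7  297.5] jaw az -81.6 tilt 5.1 toward az 35.1 q [-0.01  1.17  0.09  0.05  1.81  1.43] F [0.1 0.9 0.2] w 52.6
```

The tool does tilt outward (5° and growing), so I continue.

Call:
{"op": "jog_arm", "data": {"xyz": [[41,0,5],[41,0,5],[41,0,5],[41,0,5],[41,0,5],[41,0,5]], "yaw": [0,0,0,0,0,0]}}

```text
t: 12.7
ee_pos: [1091.9, 19.3, 298.3]
orientation: [-3.071, -0.239, -0.434]
ft_force: [-0.1, 0.5, -0.4]
width: 52.7
```

```bash
python3 -c "
from h import *
azs()"
```

```text
TCP [1091.9   19.3  298.3] jaw az -81.0 tilt 16.2 toward az 10.8 q [-0.01  1.18  0.09  0.05  1.6   1.42] F [-0.1  0.5 -0.4] w 52.7
```

Call:
{"op": "jog_arm", "data": {"xyz": [[41,0,5],[41,0,5],[41,0,5],[41,0,5],[41,0,5],[41,0,5],[41,0,5],[41,0,5],[41,0,5],[41,0,5],[41,0,5],[41,0,5]], "yaw": [0,0,0,0,0,0,0,0,0,0,0,0]}}

```text
t: 13.7
ee_pos: [1211.9, 20.1, 324.6]
orientation: [2.939, 0.261, 1.058]
ft_force: [0.1, -0.5, 0.4]
width: 52.8
```

```bash
python3 -c "
from h import *
azs()"
```

```text
TCP [1211.9   20.1  324.6] jaw az -81.1 tilt 39.4 toward az 4.5 q [-0.01  1.21  0.09  0.06  1.16  1.38] F [ 0.1 -0.5  0.4] w 52.8
```

Call:
{"op": "jog_arm", "data": {"xyz": [[41,0,5],[41,0,5],[41,0,5],[41,0,5],[0,0,0]], "yaw": [0,0,0,0,0]}}

```text
t: 14.12
ee_pos: [1245.3, 20.3, 340.6]
orientation: [2.846, 0.266, 1.247]
ft_force: [0.3, 0.7, -0.8]
width: 52.8
```

```bash
python3 -c "
from h import *
azs(); print(pose()[1].round(3))"
```

```text
TCP [1245.3   20.3  340.6] jaw az -81.5 tilt 47.2 toward az 3.7 q [-0.01  1.23  0.09  0.06  1.01  1.37] F [ 0.3  0.7 -0.8] w 52.8
[[ 0.666  0.146  0.732]
 [ 0.165 -0.985  0.047]
 [ 0.728  0.089 -0.68 ]]
```

47° of tilt reached. Returning to behind the cylinder, turning to face +y.

Call:
{"op": "jog_arm", "data": {"xyz": [[-20,-10,0],[-36,-15,0],[-36,-15,0],[-36,-15,0],[-36,-15,0],[-36,-15,0],[-36,-15,0],[-36,-15,0],[-36,-15,0],[-36,-15,0],[0,0,0]], "yaw": [0,2,3,4,4,4,4,4,4,4,0], "gripper": 0.5}}

```text
t: 15.03
ee_pos: [911.3, -114.7, 380.6]
orientation: [-2.475, -1.054, -1.228]
ft_force: [2.1, -0.3, -0.8]
width: 43.6
```

```bash
python3 -c "
from h import *
azs(); print(pose()[1].round(3))"
```

```text
TCP [ 911.3 -114.7  380.6] jaw az -47.6 tilt 50.1 toward az 35.6 q [-0.35  0.59  1.24  0.9   0.95 -0.  ] F [ 2.1 -0.3 -0.8] w 43.6
[[ 0.406  0.668  0.624]
 [ 0.516 -0.731  0.447]
 [ 0.754  0.14  -0.641]]
```

Call:
{"op": "jog_arm", "data": {"xyz": [[-20,-10,-4],[-33,-10,-4],[-33,-10,-4],[-33,-8,-4],[-33,-7,-4],[-33,-7,-4],[-33,-7,-4],[-33,-7,-4],[-33,-7,-4],[-33,-7,-4],[-33,-7,-4],[-33,-7,-4],[-33,-7,-4],[-20,-3,-4],[0,0,0]], "yaw": [2,4,4,4,4,4,4,4,4,4,4,4,4,2,0], "gripper": 0.5}}

```text
t: 16.28
ee_pos: [466.2, -232.5, 370.9]
orientation: [-1.55, -1.964, -0.955]
ft_force: [0.5, -0.3, -0.4]
width: 44.0
```

Run:
```python
from h import *
azs(); print(pose()[1].round(3))
s=ctrl.get_image("side");t=ctrl.get_image("top")
cv2.imwrite("pics/d_s.png",s["img"]);cv2.imwrite("pics/d_t.png",t["img"])
```

```text
TCP [ 466.2 -232.5  370.9] jaw az 7.4 tilt 49.2 toward az 85.2 q [-0.83  0.41  1.55  0.61  1.8  -1.11] F [ 0.5 -0.3 -0.4] w 44.0
[[-0.26   0.963  0.063]
 [ 0.645  0.124  0.754]
 [ 0.719  0.237 -0.654]]
```

View pics/d_s.png

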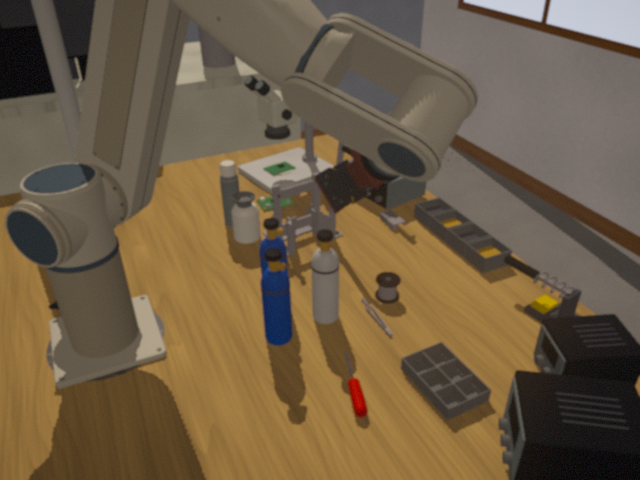

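View pics/d_t.png

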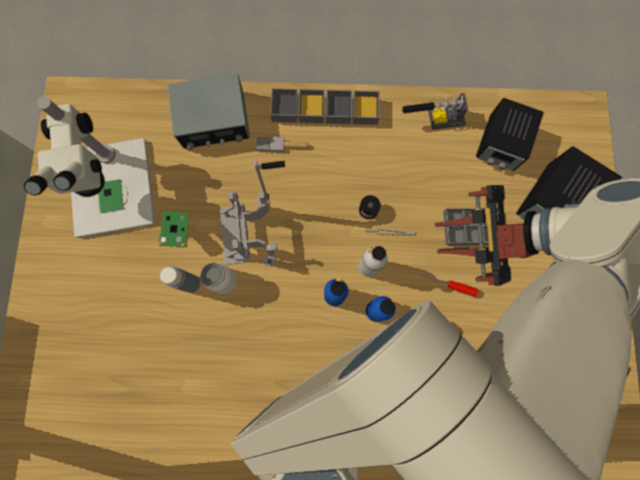

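Side view: the gripper at (355,180) points down and toward the bracket, clear of everything. The cylinder is still at top (374,262). Now I lower the fingers behind it.

Call:
{"op": "jog_arm", "data": {"xyz": [[0,2,-20],[0,3,-36],[0,3,-38],[0,3,-38],[0,3,-38],[0,3,-38],[0,3,-38],[0,3,-30],[0,0,0]], "yaw": [0,0,0,0,0,0,0,0,0], "gripper": 0.5}}

```text
t: 17.13
ee_pos: [485.5, -211.2, 95.3]
orientation: [-1.57, -2.013, -0.959]
ft_force: [-0.5, 0.8, 0.3]
width: 44.0
```

Run:
```python
from h import *
azs(); print(pose()[1].round(3))
```

```text
TCP [ 485.5 -211.2   95.3] jaw az 7.6 tilt 47.3 toward az 82.9 q [-0.78  0.74  1.7   0.64  1.34 -1.39] F [-0.5  0.8  0.3] w 44.0
[[-0.28   0.956  0.091]
 [ 0.672  0.128  0.729]
 [ 0.685  0.265 -0.678]]
```

Call:
{"op": "jog_arm", "data": {"xyz": [[-5,1,-15],[-6,1,-15],[-6,1,-15],[-6,1,-12],[-4,1,-8],[0,0,0]], "yaw": [0,0,0,0,0,0]}}

```text
t: 17.63
ee_pos: [464.0, -208.5, 31.3]
orientation: [-1.573, -2.026, -0.96]
ft_force: [-0.3, -0.1, -0.0]
width: 43.7
```

Run:
```python
from h import *
azs(); print(pose()[1].round(3))
s=ctrl.get_image("side");t=ctrl.get_image("top")
cv2.imwrite("pics/e_s.png",cv2.resize(s["img"][200:420,230:460],(700,600),interpolation=cv2.INTER_CUBIC));cv2.imwrite("pics/e_t.png",cv2.resize(t["img"][180:340,320:540],(780,567),interpolation=cv2.INTER_CUBIC))
```

```text
TCP [ 464.  -208.5   31.3] jaw az 7.8 tilt 46.8 toward az 82.4 q [-0.8   0.83  1.74  0.65  1.23 -1.49] F [-0.3 -0.1 -0. ] w 43.7
[[-0.287  0.953  0.097]
 [ 0.679  0.13   0.723]
 [ 0.676  0.273 -0.684]]
```

View pics/e_s.png

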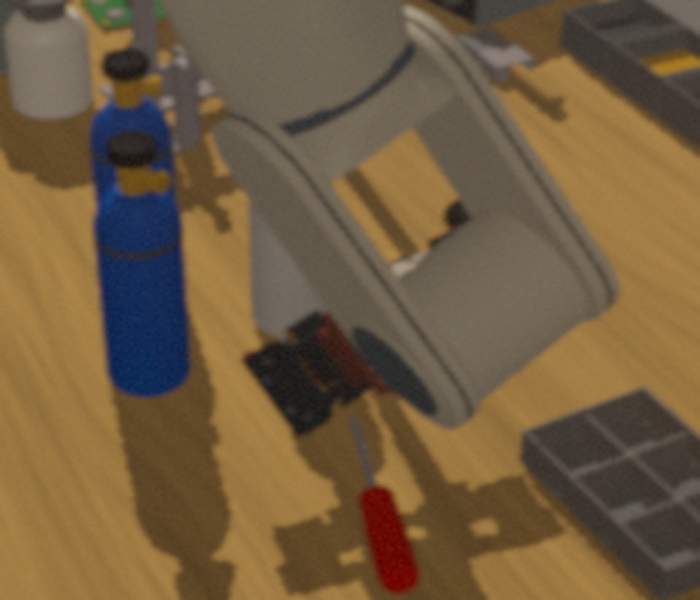

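View pics/e_t.png

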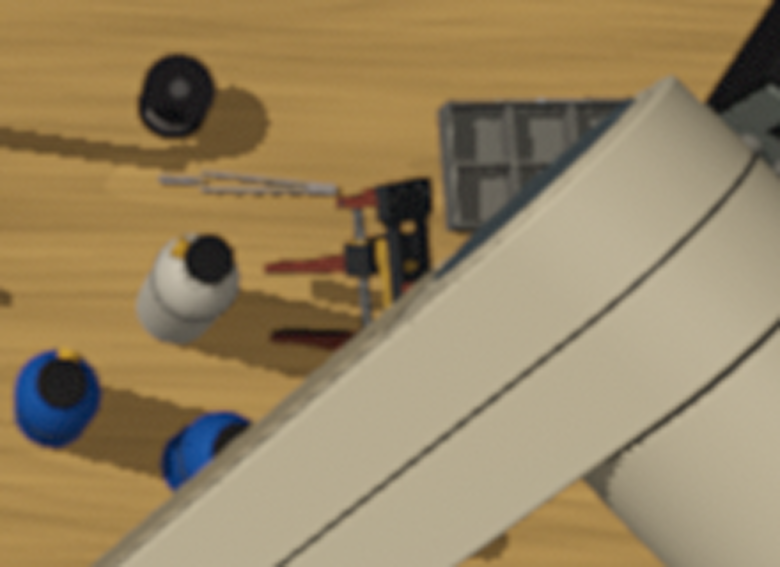

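Fingers sit low behind the cylinder (top crop: finger tips (270,267)/(275,335), cylinder base near (175,312)). Lowering a little more, then slow contact.

Call:
{"op": "jog_arm", "data": {"xyz": [[0,2,-5],[0.5,5,-5],[0.5,5,-1],[0.5,5,0],[0,5,0],[0,4,0],[0,0,0]], "yaw": [0,0,0,0,0,0,0], "gripper": 0.43}}

```text
t: 18.32
ee_pos: [468.6, -181.6, 22.6]
orientation: [-1.575, -2.032, -0.962]
ft_force: [0.1, -0.2, -0.1]
width: 49.8
```

```bash
cat > look.py <<'E'
from h import *
import sys
from scipy.optimize import least_squares
azs(); s=ctrl.get_image("side");t=ctrl.get_image("top")
n=sys.argv[1]
for nm,p in(("s",s),("t",t)):
    for d in ctrl.regions_of(p,"cylinder")[:4]:
        m=p["img"][d["region"]].mean(0)
        if m[2]>m[0] : ys,xs=np.nonzero(d["region"]);print(nm,round(d["confidence"],2),xs.min(),xs.max(),ys.min(),ys.max(),m.round())
    c=[int(v) for v in proj(p,(float(sys.argv[2]),float(sys.argv[3]),60))]
    x0,y0=max(0,c[0]-80),max(0,c[1]-75)
    cv2.imwrite(f"pics/{n}_{nm}.png",cv2.resize(p["img"][y0:y0+150,x0:x0+160],(640,600),interpolation=cv2.INTER_CUBIC)); print(nm,"crop origin",x0,y0)
E
python3 look.py f 462 -140
```

```text
TCP [ 468.6 -181.6   22.6] jaw az 7.8 tilt 46.7 toward az 82.0 q [-0.77  0.83  1.78  0.69  1.19 -1.5 ] F [ 0.1 -0.2 -0.1] w 49.8
s 0.68 311 337 262 318 [ 89. 101. 111.]
s crop origin 245 220
t 0.97 359 387 246 277 [ 89. 103. 111.]
t 0.61 159 190 212 247 [ 58. 103.  69.]
t crop origin 292 188
```

View pics/f_t.png

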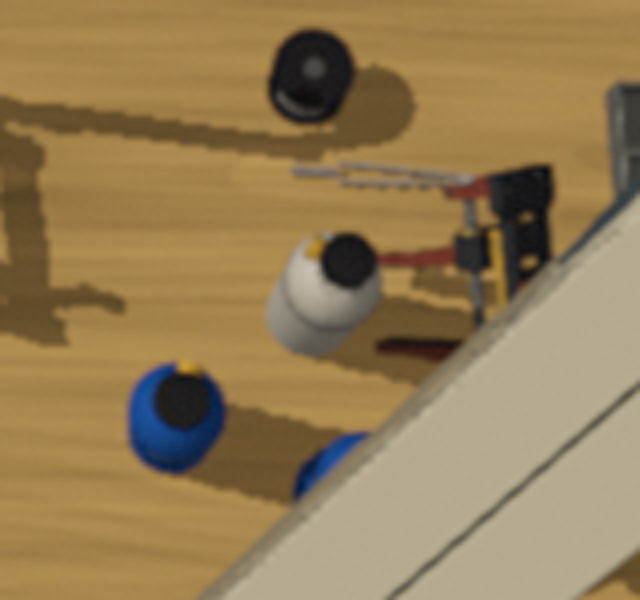

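Call:
{"op": "jog_arm", "data": {"xyz": [[-3,3,0],[-2,4,0],[0,4,0],[0,4,0],[0,4,0],[0,0,0]], "yaw": [0,0,0,0,0,0]}}

```text
t: 19.02
ee_pos: [463.6, -163.3, 22.5]
orientation: [-1.58, -2.033, -0.963]
ft_force: [0.0, -1.1, 0.7]
width: 50.7
```

```bash
python3 look.py g 462 -130
```

```text
TCP [ 463.6 -163.3   22.5] jaw az 7.7 tilt 46.5 toward az 81.7 q [-0.75  0.82  1.82  0.71  1.16 -1.51] F [ 0.  -1.1  0.7] w 50.7
s 0.74 311 338 253 309 [ 87.  99. 109.]
s 0.35 272 357 148 254 [70. 78. 88.]
s crop origin 243 218
t 0.95 359 386 246 276 [ 90. 103. 110.]
t crop origin 288 188
```

View pics/g_t.png

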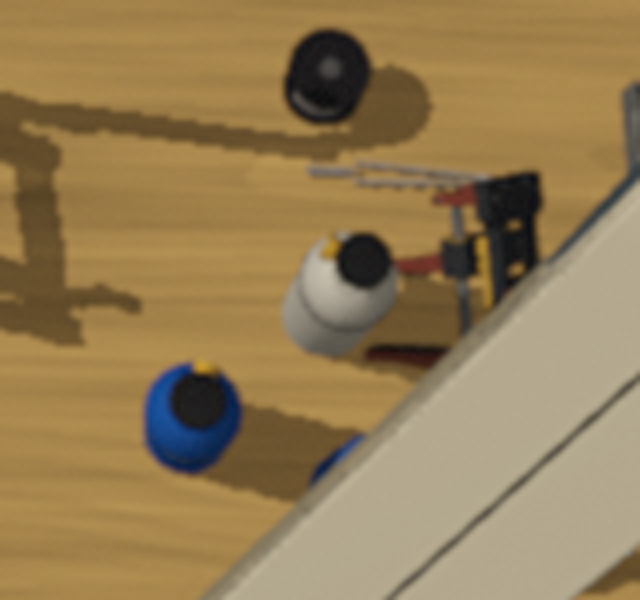

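Call:
{"op": "jog_arm", "data": {"xyz": [[0,4,0],[0,4,0],[1,5,0],[2,5,0],[2.5,5,0],[2.5,5,0],[2.5,5,0],[0,0,0]], "yaw": [0,0,0,0,0,0,0,0]}}

```text
t: 19.88
ee_pos: [475.0, -132.0, 22.4]
orientation: [-1.582, -2.042, -0.958]
ft_force: [0.6, -3.7, -0.2]
width: 50.7
```

```bash
python3 look.py h 475 -110
```

```text
TCP [ 475.  -132.    22.4] jaw az 7.9 tilt 46.1 toward az 81.6 q [-0.69  0.81  1.85  0.75  1.12 -1.51] F [ 0.6 -3.7 -0.2] w 50.7
s 0.88 310 336 243 299 [ 88. 100. 111.]
s 0.71 345 357 147 156 [38. 48. 58.]
s crop origin 245 211
t 0.74 350 377 242 273 [ 87. 101. 109.]
t crop origin 280 183
```

View pics/h_t.png

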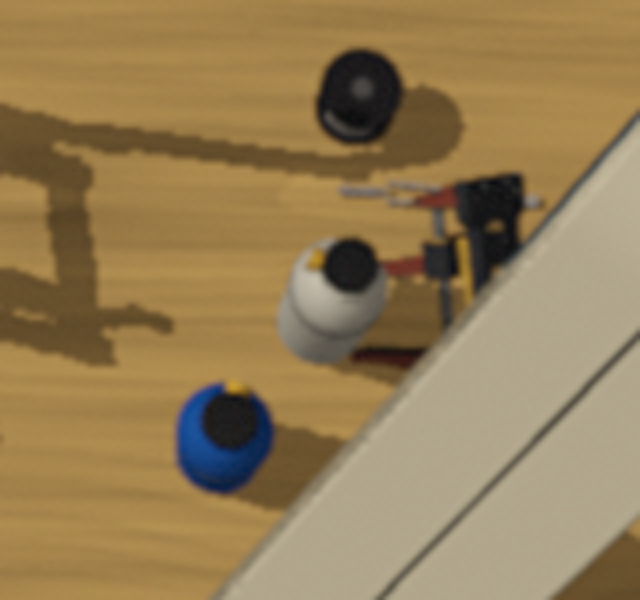

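View pics/h_s.png

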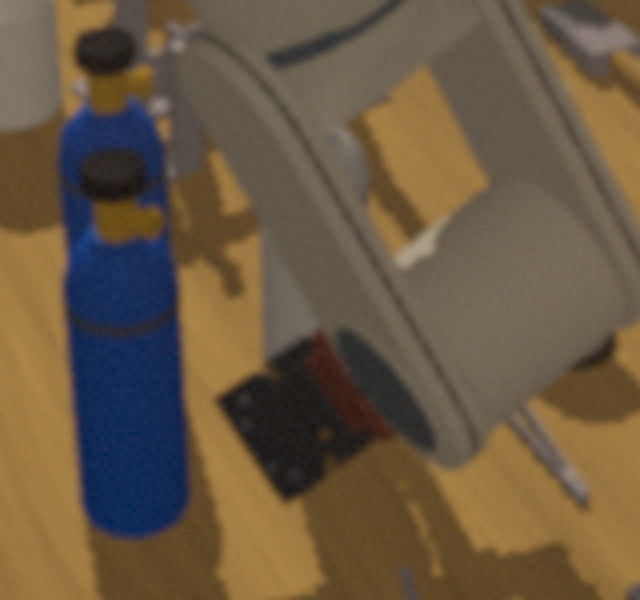

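Cylinder is upright and seated in the finger cradle (top crop base ≈(318,335)). Continuing the diagonal push.

Call:
{"op": "jog_arm", "data": {"xyz": [[3,5,0],[4,7,0],[4,7,0],[4,7,0],[4,7,0],[4,7,0],[4,7,0],[4,7,0],[4,7,0],[2,4,0],[0,0,0]], "yaw": [0,0,0,0,0,0,0,0,0,0,0]}}

```text
t: 21.0
ee_pos: [507.6, -69.6, 22.1]
orientation: [-1.58, -2.045, -0.949]
ft_force: [0.4, -3.8, 0.5]
width: 50.0
```

```bash
python3 look.py i 515 -30
```

```text
TCP [507.6 -69.6  22.1] jaw az 8.2 tilt 45.8 toward az 82.1 q [-0.57  0.8   1.86  0.84  1.07 -1.47] F [ 0.4 -3.8  0.5] w 50.0
s 0.89 311 325 247 279 [ 87.  99. 109.]
s 0.71 348 358 148 157 [40. 53. 65.]
s crop origin 245 189
t 0.83 328 352 228 262 [ 81.  95. 102.]
t crop origin 250 167
```

View pics/i_t.png

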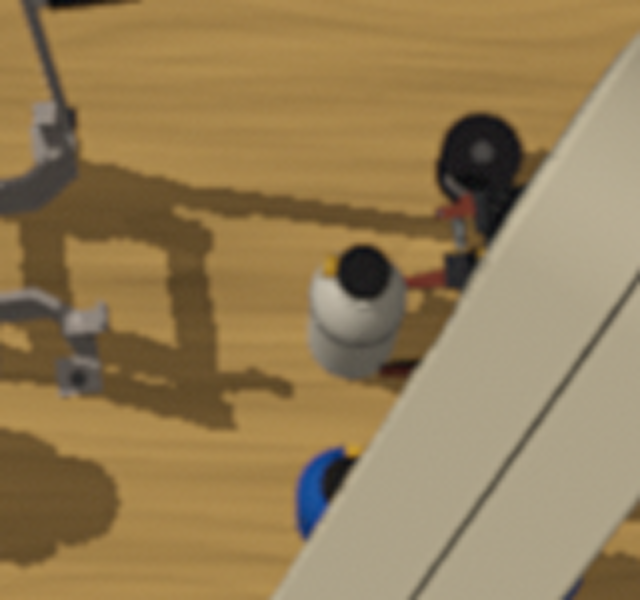

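View pics/i_s.png

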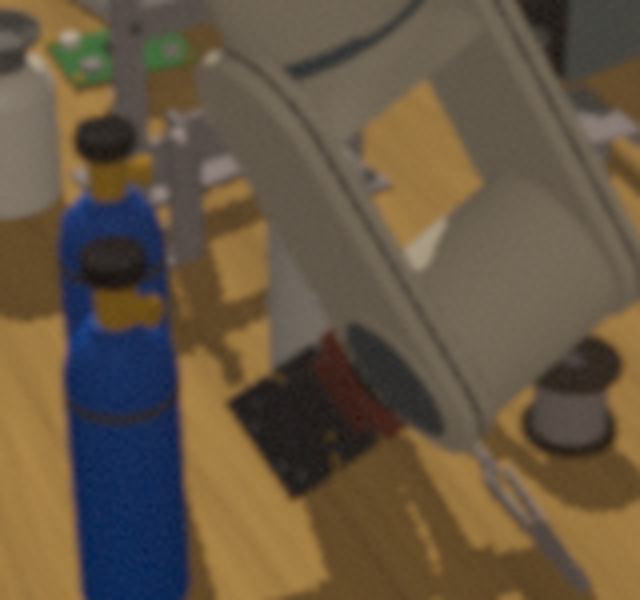

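Call:
{"op": "jog_arm", "data": {"xyz": [[3,5,0],[4.5,7,0],[4.5,7,0],[4.5,7,0],[4.5,7,0],[4.5,7,0],[4.5,7,0],[4.5,7,0],[4.5,7,0],[4.5,7,0],[2,4,0],[0,0,0]], "yaw": [0,0,0,0,0,0,0,0,0,0,0,0]}}

```text
t: 22.2
ee_pos: [546.4, -0.4, 21.8]
orientation: [-1.577, -2.044, -0.937]
ft_force: [-0.6, -4.2, 2.7]
width: 50.1
```

```bash
python3 look.py j 545 40
```

```text
TCP [ 5.464e+02 -4.000e-01  2.180e+01] jaw az 8.5 tilt 45.7 toward az 82.8 q [-0.42  0.8   1.85  0.93  1.02 -1.4 ] F [-0.6 -4.2  2.7] w 50.1
s 0.88 314 329 224 257 [ 87.  97. 106.]
s crop origin 244 171
t 0.94 301 323 210 247 [ 85.  98. 105.]
t 0.62 221 285 160 265 [ 86.  95. 104.]
t crop origin 225 155
```

View pics/j_t.png

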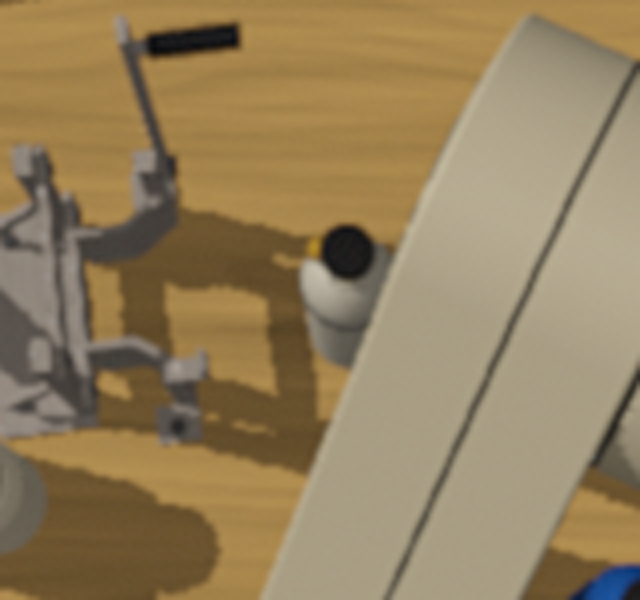

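View pics/j_s.png

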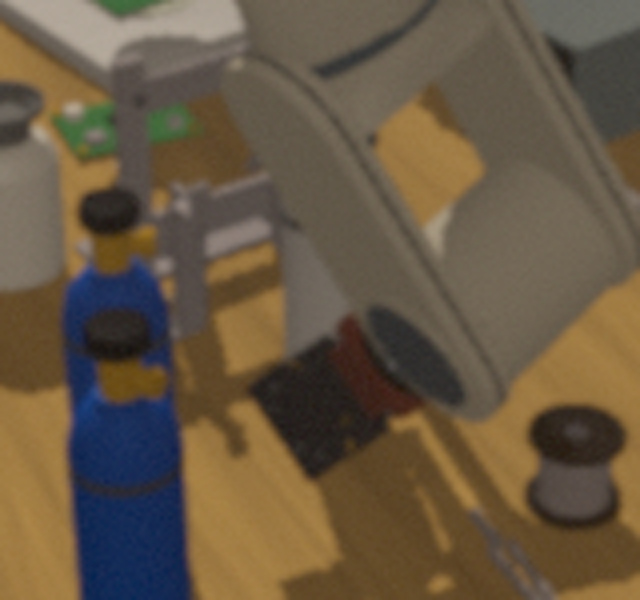

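Run:
```python
from h import *
from scipy.optimize import least_squares
D=[((185.73,596.73,222.66),(1.25,.423123,1.629914,0,1.088612,-.019)),
((505.1,78.2,269.5),(.13,.19,1.84,0,1.09,.03)),((500,101.8,192.2),(.17,.29,1.92,.01,.92,0)),
((646.3,47.5,343.4),(.05,.37,1.42,.01,1.39,-.12)),((940.8,16,335.2),(-.01,.92,.52,.05,1.70,1.44)),
((1245.3,20.3,340.6),(-.01,1.23,.09,.06,1.01,1.37)),((1091.9,19.3,298.3),(-.01,1.18,.09,.05,1.6,1.42))]
def rz(a):return Ro.from_rotvec([0,0,a]).as_matrix()
def ry(a):return Ro.from_rotvec([0,a,0]).as_matrix()
def fk(k,q,full=False):
    a,h,L1,e,L2,Lt=k
    R=rz(q[0]);p=R@np.array([a,0,h]);R=R@ry(q[1]);p=p+R@[0,0,L1];E=p
    R=R@ry(q[2]);p=p+R@[e,0,L2];W=p
    R=R@rz(k4*q[3])@ry(q[4]);p=p+R@[0,0,Lt]
    return (E,W,p,R) if full else p
k4=1
T,Rr,o=pose()
D2=D+[(T,o["qpos"]),((466.2,-232.5,370.9),(-.83,.41,1.55,.61,1.8,-1.11)),((911.3,-114.7,380.6),(-.35,.59,1.24,.9,.95,0))]
for k4 in(1,-1):
    r=least_squares(lambda k:np.concatenate([fk(k,q)-np.array(p) for p,q in D2]),[0,300,400,0,400,250])
    print(k4,r.x.round(1),np.abs(r.fun).max().round(1))
    if np.abs(r.fun).max()<20:
        E,W,P,R=fk(r.x,o["qpos"],True);print("elbow",E.round(),"wrist",W.round(),"tcp",P.round(),"J5 axis",R[:,1].round(2))
s=ctrl.get_image("side");t=ctrl.get_image("top")
for z in(150,200,250,300): print(z,"wrist far edge",onz(t,(358.8,158.8),z).round(), "left edge at row165",onz(t,(350,165),z).round())
for pt in((284.5,163.8),(262,165.5)): print("peg",onz(t,pt,269).round())
for p in(s,t): print([(np.round(np.array(d["centre"])*[640,480],1),d["confidence"]) for d in ctrl.pinpoint(p,"bar_grip")[:1]])
```

```text
1 [1.000e-01 3.226e+02 5.593e+02 7.440e+01 4.860e+02 3.205e+02] 16.5
elbow [ 367. -165.  711.] wrist [ 514. -231.  246.] tcp [543.  -4.  22.] J5 axis [0.89 0.25 0.37]
-1 [  2.6 125.5 602.6 239.  533.1 -52.3] 243.8
150 wrist far edge [718. -94. 150.] left edge at row165 [701. -72. 150.]
200 wrist far edge [698. -90. 200.] left edge at row165 [681. -69. 200.]
250 wrist far edge [678. -87. 250.] left edge at row165 [662. -66. 250.]
300 wrist far edge [657. -83. 300.] left edge at row165 [642. -63. 300.]
peg [653.  84. 269.]
peg [647. 135. 269.]
[(array([306.5, 237.4]), 0.66)]
[(array([271.8, 166.5]), 0.55)]
```

Run:
```python
from h import *
s=ctrl.get_image("side");t=ctrl.get_image("top")
for nm,p in(("s",s),("t",t)):
    im=p["img"].copy()
    for X,c in(((514,-231,246),(0,0,255)),((367,-165,711),(0,255,0)),((603,-206,283),(255,0,255)),((425,-256,209),(255,0,255)),((657,85,269),(255,0,0))):
        u=proj(p,X);cv2.circle(im,(int(u[0]),int(u[1])),4,c,-1)
    cv2.imwrite(f"pics/k_{nm}.png",im)
```

```text
(no output)
```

View pics/k_s.png

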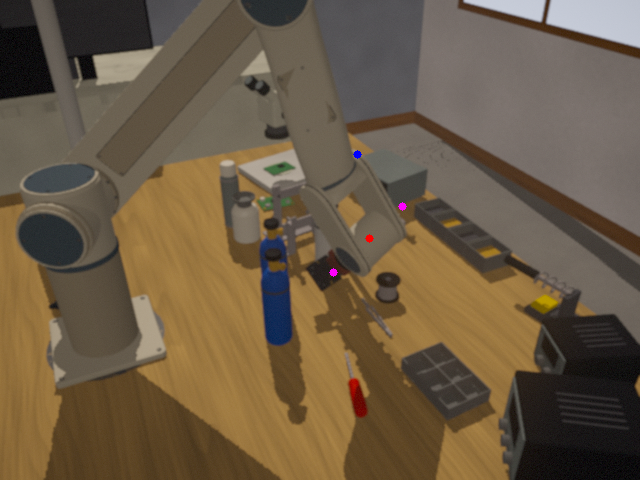

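View pics/k_t.png

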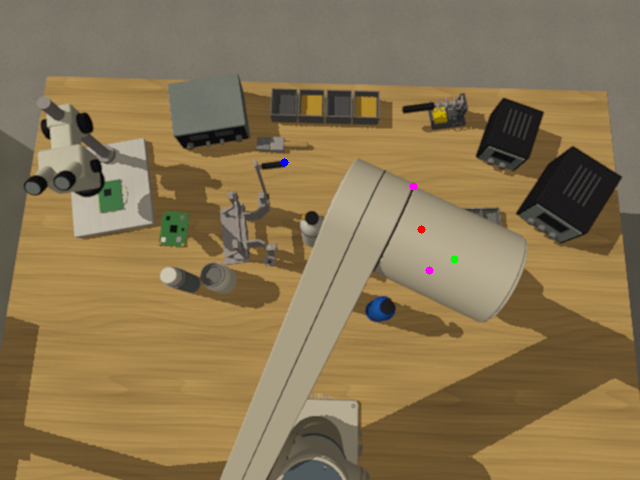

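Upper arm (high up) is what hides things in the top view; the wrist stays over 90 mm from the raised handle. Refining the bracket pose now that the top view shows it.

```bash
cat > ov.py <<'E'
from fit import *
import sys
q=[float(v) for v in sys.argv[1:5]]; n=sys.argv[5]
o=np.array([q[0],q[1],0]);z=6
for nm in("side","top"):
    p=ctrl.get_image(nm);im=cv2.resize(p["img"],None,fx=z,fy=z,interpolation=cv2.INTER_CUBIC)
    def ln(A,B,c): cv2.line(im,*[tuple(int(v) for v in (proj(p,o+loc(q[2],X))+.5)*z) for X in (A,B)],c,1)
    for y in(67,-67):
        h=114
        for a,b in(((-7,-7),(7,-7)),((7,-7),(7,7)),((7,7),(-7,7)),((-7,7),(-7,-7))):
            for hh in (0,h): ln((-28+a[0],y+a[1],hh),(-28+b[0],y+b[1],hh),(0,0,255))
    for sg in(1,-1):
        for z0,c in((0,(0,128,0)),(75,(0,255,0))):
            ln((30,36.5*sg,z0),(-4,36.5*sg,z0),c);ln((-4,36.5*sg,z0),(-34,57.5*sg,z0),c)
    ln((30.5,-60,170),(30.5,60,170),(255,0,255))
    b=q[3];e=lambda r,x,h:(x,-67+r*np.cos(b)-h*np.sin(b),108+r*np.sin(b)+h*np.cos(b))
    for h in(-9,9): ln(e(0,-42.5,h),e(162,-42.5,h),(255,0,0))
    ln(e(162,-51,0),e(162,-105,0),(255,255,0))
    c=proj(p,o+loc(q[2],(-20,0,70)))*z
    x0=int(max(0,c[0]-330));y0=int(max(0,c[1]-(400 if nm=="top" else 320)))
    cv2.imwrite(f"pics/{n}_{nm[0]}.png",im[y0:y0+600,x0:x0+660])
E
python3 ov.py 552.9 174.6 .1459 1.68 ov1
```

```text
(no output)
```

View pics/ov1_t.png

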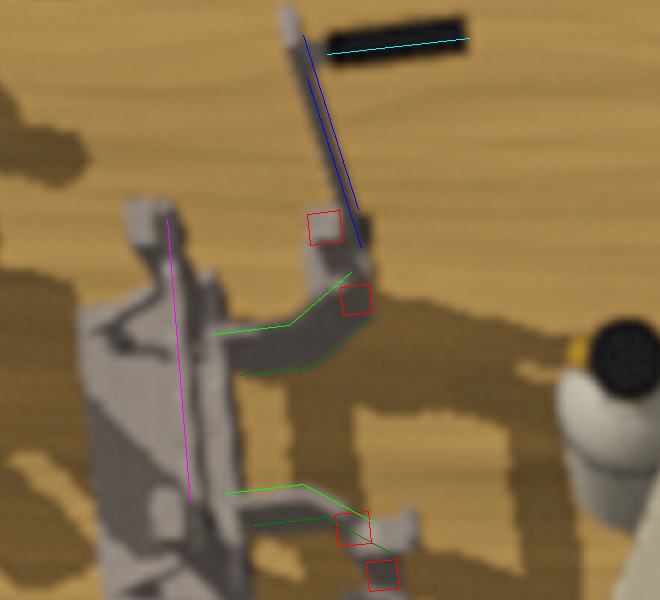

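View pics/ov1_s.png

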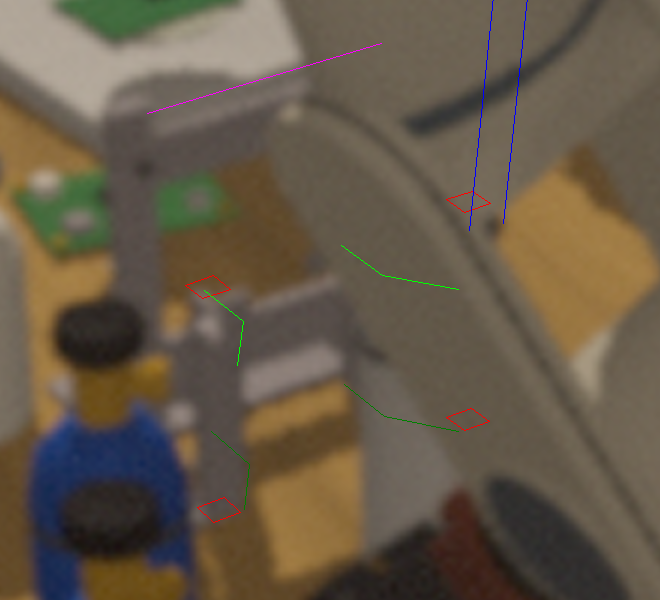

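Call:
{"op": "jog_arm", "data": {"xyz": [[2,5,0],[3,7,0],[3,7,0],[3,7,0],[3,7,0],[2.5,7,0],[2,7,0],[2,7,0],[1,4,0],[0,0,0]], "yaw": [0,0,0,0,0,0,0,0,0,0]}}

```text
t: 23.63
ee_pos: [567.0, 52.0, 21.6]
orientation: [-1.582, -2.053, -0.929]
ft_force: [-1.4, -1.7, 2.5]
width: 50.2
```

```bash
python3 ov.py 551 174 .145 1.68 ov2; python3 -c "
from h import *
azs(); print(pose()[1].round(3))"
```

```text
TCP [566.9  51.9  21.6] jaw az 8.6 tilt 45.1 toward az 82.6 q [-0.32  0.8   1.85  1.    0.98 -1.37] F [-0.3 -1.2  2.3] w 50.4
[[-0.289  0.953  0.091]
 [ 0.697  0.145  0.702]
 [ 0.656  0.267 -0.706]]
```

View pics/ov2_t.png

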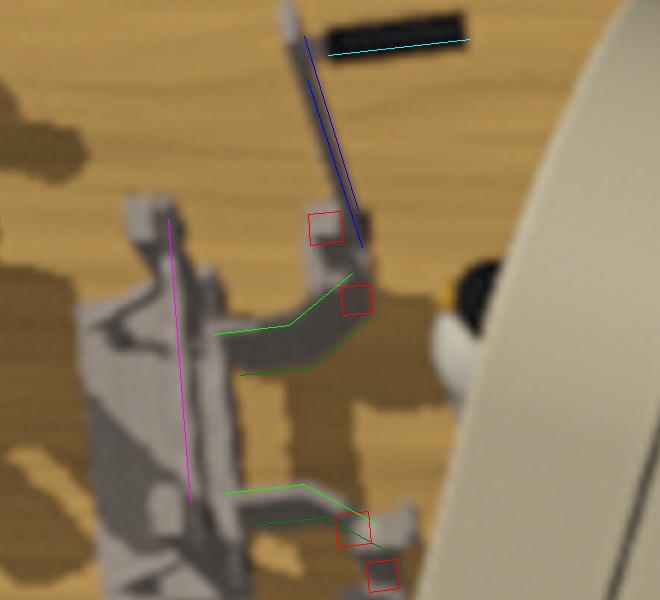

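View pics/ov2_s.png

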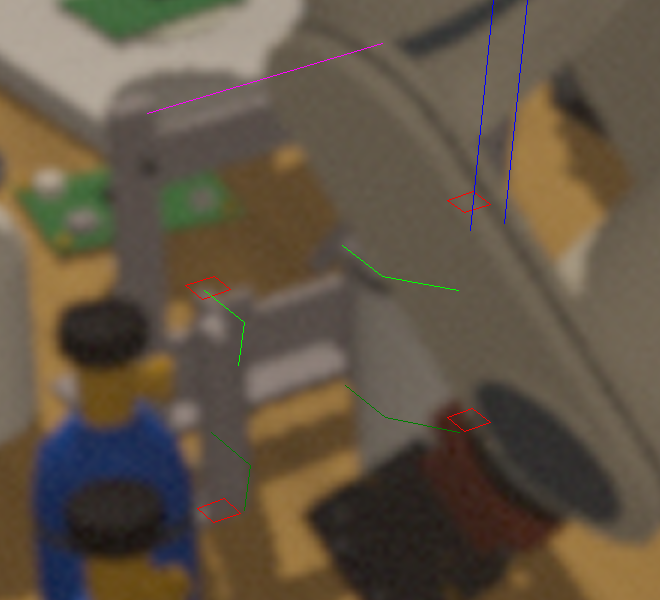

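Call:
{"op": "jog_arm", "data": {"xyz": [[1,-6,0],[1,-7,0],[0,0,0],[0,0,0],[0,0,0],[0,0,0]], "yaw": [0,0,0,0,0,0], "gripper": 0.73}}

```text
t: 24.23
ee_pos: [568.1, 37.4, 20.4]
orientation: [-1.583, -2.051, -0.927]
ft_force: [0.1, 0.1, -0.5]
width: 23.9
```

Call:
{"op": "jog_arm", "data": {"xyz": [[-0.5,5,0],[-1,6,0],[-1,7,0],[-1,7,0],[-1,7,0],[-1,7,0],[-1,7,0],[-1,6,0],[0,0,0]], "yaw": [0,0,0,0,0,0,0,0,0]}}

```text
t: 24.98
ee_pos: [566.1, 86.8, 20.3]
orientation: [-1.599, -2.064, -0.929]
ft_force: [0.1, -2.5, -1.1]
width: 23.5
```

```bash
python3 ov.py 551 174 .145 1.68 ov3
cat > br.py <<'E'
from fit import *
T,R,o=pose();d=T-np.array([551,174,0]);th=.145
print("TCP in bracket x,y:",(d@loc(th,(1,0,0))).round(1),(d@loc(th,(0,1,0))).round(1));azs()
E
python3 br.py
```

```text
TCP in bracket x,y: -88.8 -2.3
TCP [566.1  86.5  20.3] jaw az 8.3 tilt 44.4 toward az 81.5 q [-0.26  0.79  1.89  1.06  0.92 -1.38] F [-0.1  0.3 -0.3] w 24.0
```

View pics/ov3_t.png

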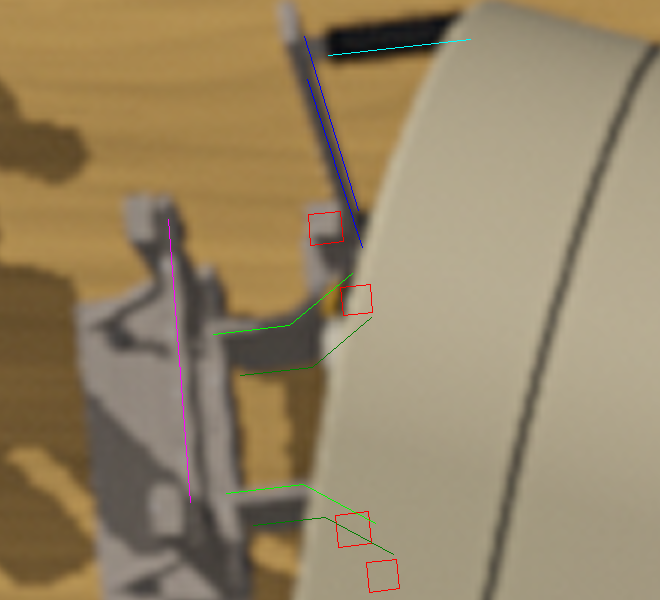

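View pics/ov3_s.png

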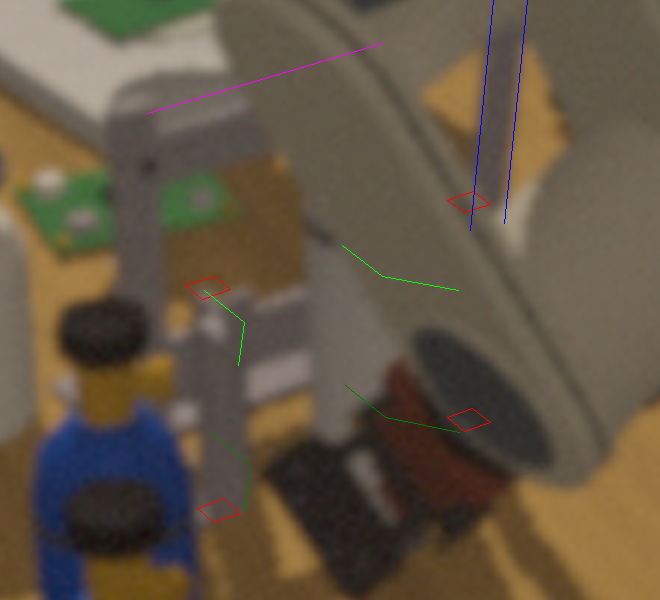

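Call:
{"op": "jog_arm", "data": {"xyz": [[-1.5,4,0],[-1.5,5,0],[-1.5,5,0],[-1.2,5,0],[-1,5,0],[-1,5,0],[-0.5,3,0],[0,0,0]], "yaw": [0,0,0,0,0,0,0,0]}}

```text
t: 25.75
ee_pos: [562.8, 114.2, 20.3]
orientation: [-1.613, -2.069, -0.934]
ft_force: [-0.5, -2.9, 0.1]
width: 23.5
```

```bash
python3 ov.py 551 174 .145 1.68 ov4; python3 br.py
```

```text
TCP in bracket x,y: -61.0 -3.0
TCP [562.7 114.1  20.3] jaw az 7.9 tilt 44.0 toward az 80.4 q [-0.21  0.78  1.92  1.12  0.88 -1.39] F [ 0.6 -2.   0.1] w 23.5
```

View pics/ov4_s.png

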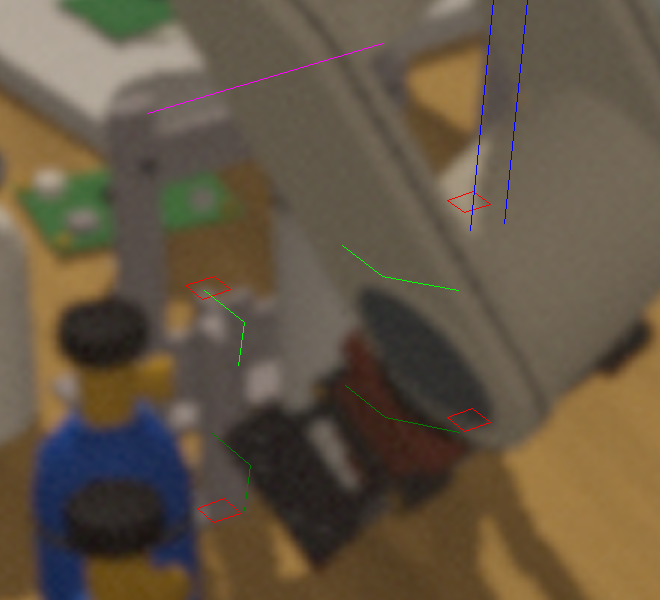

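View pics/ov4_t.png

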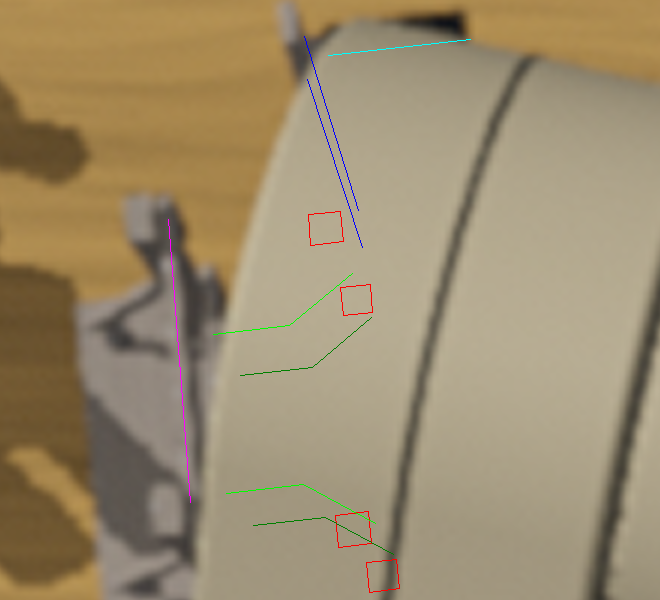

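Call:
{"op": "jog_arm", "data": {"xyz": [[-1,3,0],[-1,4,0],[-1,4,0],[-1,3,0],[-0.5,3,0],[0,0,0]], "yaw": [0,0,0,0,0,0]}}

```text
t: 26.35
ee_pos: [561.4, 127.8, 20.3]
orientation: [-1.622, -2.071, -0.937]
ft_force: [-0.4, -2.5, 0.7]
width: 23.7
```

```bash
python3 br.py
```

```text
TCP in bracket x,y: -47.2 -3.7
TCP [561.4 127.8  20.3] jaw az 7.6 tilt 43.8 toward az 79.7 q [-0.18  0.77  1.93  1.15  0.86 -1.4 ] F [-0.4 -2.5  0.7] w 23.7
```

Call:
{"op": "jog_arm", "data": {"xyz": [[-1.5,2.5,0],[-1.5,2.5,0],[-1.5,2.5,0],[-1,2.5,0],[0,0,0]], "yaw": [0,0,0,0,0]}}

```text
t: 26.77
ee_pos: [559.1, 135.4, 20.3]
orientation: [-1.63, -2.073, -0.94]
ft_force: [-0.5, -3.3, -0.5]
width: 23.5
```

```bash
python3 ov.py 551 174 .145 1.68 ov5; python3 br.py
```

```text
TCP in bracket x,y: -39.4 -2.3
TCP [559.  135.4  20.3] jaw az 7.4 tilt 43.7 toward az 79.1 q [-0.17  0.77  1.94  1.18  0.84 -1.41] F [-0.3 -2.3 -0. ] w 23.9
```

View pics/ov5_s.png

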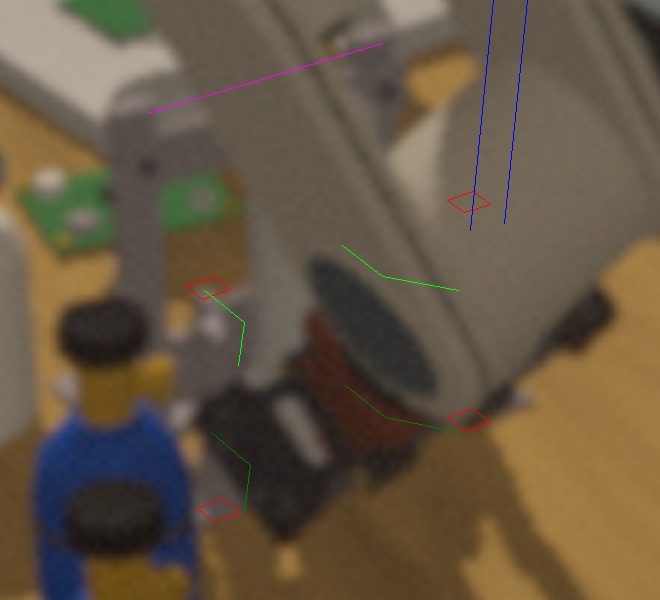

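Call:
{"op": "jog_arm", "data": {"xyz": [[-0.7,1.5,0],[-0.7,1.5,0],[-0.7,2,0],[0,0,0]], "yaw": [0,0,0,0]}}

```text
t: 27.2
ee_pos: [558.5, 138.8, 20.2]
orientation: [-1.634, -2.074, -0.941]
ft_force: [-0.7, -2.2, 0.8]
width: 23.6
```

Call:
{"op": "jog_arm", "data": {"xyz": [[-0.7,1.5,0],[-0.5,1.5,0],[-0.5,2,0],[0,0,0]], "yaw": [0,0,0,0]}}

```text
t: 27.53
ee_pos: [558.2, 142.1, 20.2]
orientation: [-1.639, -2.076, -0.942]
ft_force: [-0.8, -3.8, 2.0]
width: 23.4
```

```bash
python3 br.py
```

```text
TCP in bracket x,y: -32.6 -2.6
TCP [558.2 142.1  20.2] jaw az 7.1 tilt 43.5 toward az 78.4 q [-0.15  0.77  1.95  1.2   0.83 -1.41] F [-0.8 -3.8  2. ] w 23.4
```

Call:
{"op": "jog_arm", "data": {"xyz": [[-0.5,1.5,0],[-0.5,2,0],[-0.5,2,0],[0,0,0]], "yaw": [0,0,0,0]}}

```text
t: 27.87
ee_pos: [558.5, 142.0, 20.2]
orientation: [-1.648, -2.082, -0.941]
ft_force: [0.1, -1.4, 0.1]
width: 23.4
```

```bash
python3 br.py;  python3 ov.py 551 174 .145 1.68 ov6
```

```text
TCP in bracket x,y: -32.7 -2.8
TCP [558.5 142.   20.2] jaw az 7.0 tilt 43.1 toward az 77.7 q [-0.15  0.76  1.96  1.21  0.82 -1.42] F [ 0.1 -1.4  0.1] w 23.4
```

View pics/ov6_s.png

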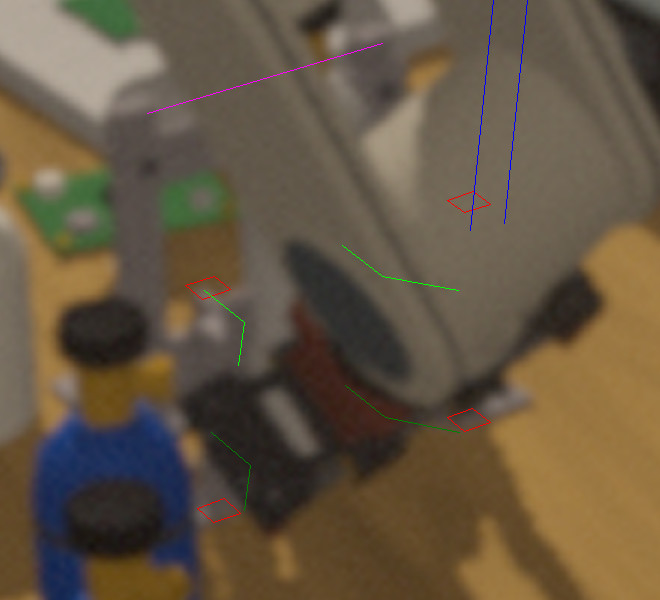

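Forward motion stopped (0 mm of 5.5 requested) near the expected home position. Backing straight off to look.

Call:
{"op": "jog_arm", "data": {"xyz": [[0.5,-5,0],[1,-8,0],[2,-14,0],[3,-20,0],[3,-20,0],[3,-20,3],[3,-20,10],[2,-14,20],[0,-10,30],[0,-10,35],[0,-10,35],[0,-10,35],[0,-10,30],[0,-10,30],[0,0,0]], "yaw": [0,0,0,0,0,0,0,0,0,0,0,0,0,0,0]}}

```text
t: 29.22
ee_pos: [565.1, -47.9, 254.0]
orientation: [-1.636, -2.066, -0.922]
ft_force: [1.6, -0.6, 0.3]
width: 23.4
```

```bash
python3 br.py;  python3 ov.py 551 174 .145 1.68 ov7
```

```text
TCP in bracket x,y: -221.6 18.2
TCP [565.1 -47.9 254. ] jaw az 7.3 tilt 43.3 toward az 79.7 q [-0.47  0.43  1.76  0.75  1.31 -1.04] F [ 1.6 -0.6  0.3] w 23.4
```

View pics/ov7_s.png

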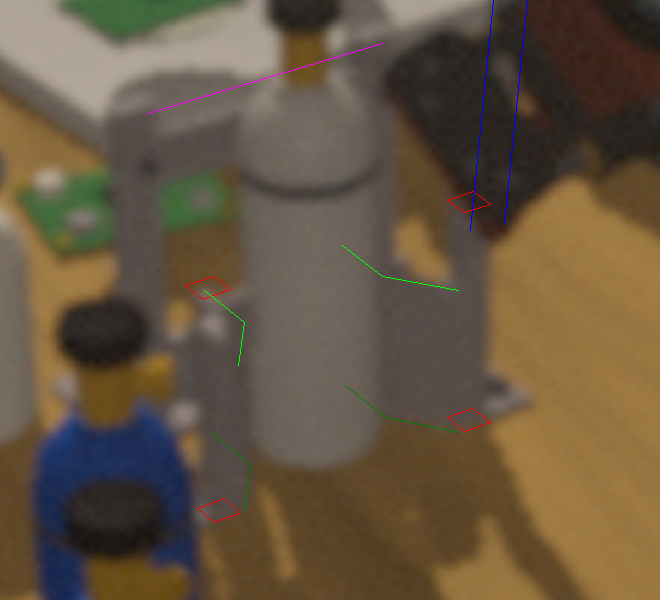

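View pics/ov7_t.png

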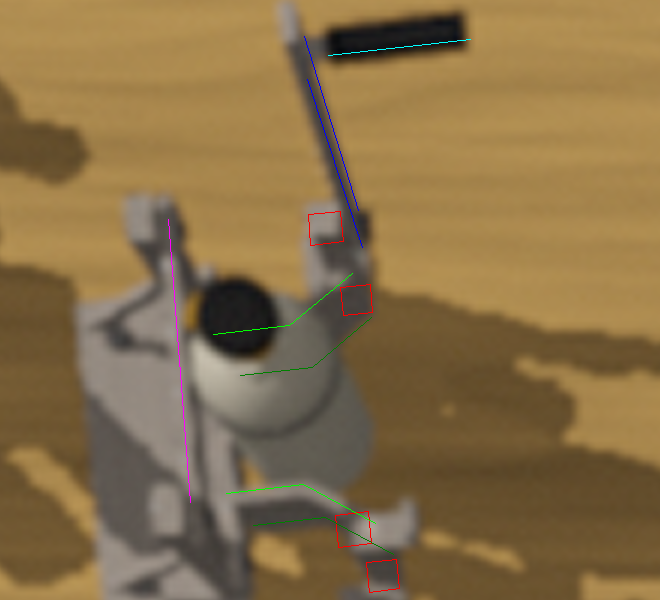

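```bash
cat > cyl.py <<'E'
from fit import *
def outline(p,x,y):
    P=[]
    for r,z in [(30,0),(30,150),(28,160),(22,172),(17,200),(17,222)]:
        for a in np.linspace(0,2*np.pi,24): P.append(proj(p,(x+r*np.cos(a),y+r*np.sin(a),z)))
    return np.array(P)
s=ctrl.get_image("side");t=ctrl.get_image("top");res=[]
for nm,p in(("s",s),("t",t)):
    for d in ctrl.regions_of(p,"cylinder")[:4]:
        m=p["img"][d["region"]].mean(0);ys,xs=np.nonzero(d["region"])
        if m[2]>m[0] and len(xs)>300: print(nm,round(d["confidence"],2),xs.min(),xs.max(),ys.min(),ys.max(),m.round())
    print(nm,[(np.round(np.array(d["centre"])*[640,480],1).tolist(),round(d["confidence"],2),onz(p,np.array(d["centre"])*[640,480],0)[:2].round(1).tolist()) for d in ctrl.pinpoint(p,"cylinder")[:4]])
import sys
c=np.array([551,174,0])
for dx in (0,-10,-20):
    X=c+loc(.145,(dx,0,0))
    for nm,p in(("s",s),("t",t)):
        O=outline(p,X[0],X[1]);print(dx,nm,"bbox",O.min(0).round(1),O.max(0).round(1))
z=6
for nm,p in(("s",s),("t",t)):
    im=cv2.resize(p["img"],None,fx=z,fy=z,interpolation=cv2.INTER_CUBIC)
    for dx,col in((0,(0,255,0)),(-12,(0,0,255))):
        X=c+loc(.145,(dx,0,0))
        for r,h in((30,0),(30,150),(17,222)):
            pl=np.int32([(proj(p,(X[0]+r*np.cos(a),X[1]+r*np.sin(a),h))+.5)*z for a in np.linspace(0,6.283,40)]);cv2.polylines(im,[pl],True,col,1)
    u=(proj(p,(551,174,110)))*z;x0=int(max(0,u[0]-300));y0=int(max(0,u[1]-280));cv2.imwrite(f"pics/{sys.argv[1]}_{nm}.png",im[y0:y0+560,x0:x0+600])
E
python3 cyl.py c1
```

```text
s 0.94 292 317 165 246 [ 83.  94. 103.]
s 0.45 375 399 272 302 [46. 58. 72.]
s [([303.8, 241.0], 0.95, [545.0, 175.0]), ([441.3, 384.6], 0.57, [578.1, -423.7])]
t 0.67 201 236 264 293 [ 86.  98. 103.]
t [([259.1, 232.2], 0.69, [551.0, 172.6]), ([377.4, 311.8], 0.48, [338.6, -162.2])]
0 s bbox [293. 164.] [316.8 246.6]
0 t bbox [238.3 204.2] [269.1 242.5]
-10 s bbox [295.  165.3] [318.8 248.3]
-10 t bbox [242.3 203.8] [272.7 242.1]
-20 s bbox [297.  166.7] [320.8 250. ]
-20 t bbox [246.3 203.3] [276.2 241.7]
```

View pics/c1_s.png

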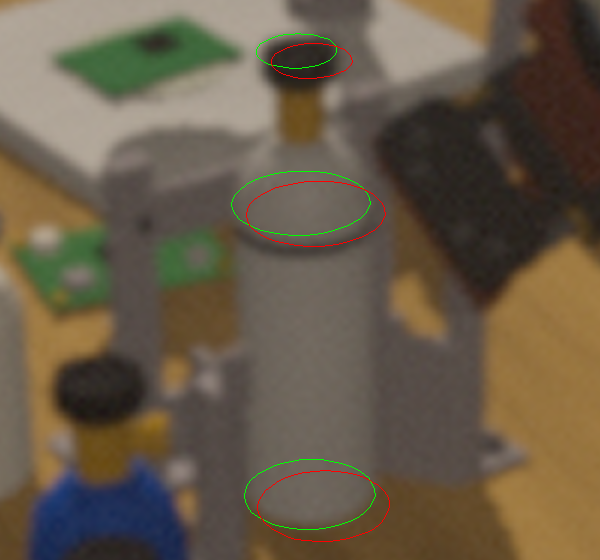

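View pics/c1_t.png

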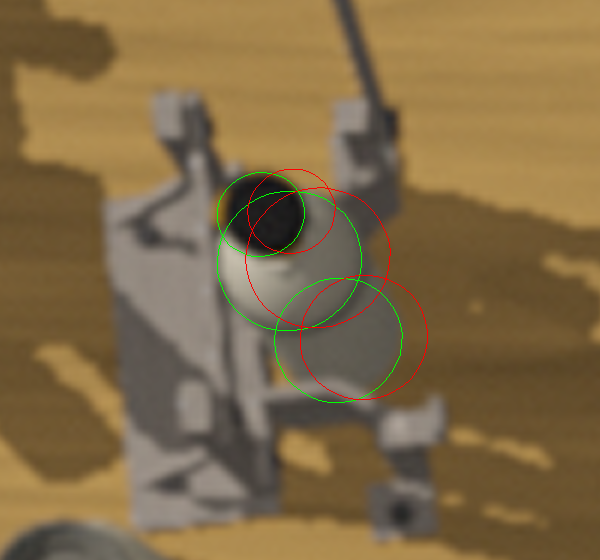

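Both views put the cylinder home: side box 292–317 × 165–246 matches the predicted home outline, and the top agrees with the green circles. At 43° lean, lowering the bar would bring the gripper close to the blue bottle. So I first undo the lean the same way, by stretching away in the opposite direction.

Call:
{"op": "jog_arm", "data": {"xyz": [[-5,-15,15],[-12,-28,15],[-16,-35,10],[-16,-36,8],[-16,-36,5],[-16,-36,3],[-16,-36,3],[-16,-36,3],[-16,-36,3],[-16,-36,3],[-16,-36,3],[-16,-36,3],[-16,-36,3],[-16,-36,3],[-16,-36,3],[-16,-36,3],[-16,-36,3],[-10,-20,0],[0,0,0]], "yaw": [1,2,2,2,2,2,2,2,2,2,2,2,2,2,2,1,0,0,0]}}

```text
t: 31.2
ee_pos: [275.1, -662.1, 318.6]
orientation: [-0.949, -2.284, -0.715]
ft_force: [-0.5, 0.9, 0.6]
width: 23.7
```

```bash
python3 br.py
```

```text
TCP in bracket x,y: -787.5 393.8
TCP [ 275.1 -662.1  318.6] jaw az 38.9 tilt 45.5 toward az 113.8 q [-1.18  0.95  0.68 -0.03  2.31 -1.98] F [-0.5  0.9  0.6] w 23.7
```

Call:
{"op": "jog_arm", "data": {"xyz": [[10,-25,0],[15,-37,0],[15,-37,0],[15,-37,0],[15,-37,0],[15,-37,2],[15,-37,2],[15,-37,2]], "yaw": [0,0,0,0,0,0,0,0]}}

```text
t: 31.87
ee_pos: [303.6, -723.3, 325.2]
orientation: [-0.91, -2.201, -0.793]
ft_force: [-0.5, 0.4, 0.2]
width: 23.8
```

```bash
python3 br.py
```

```text
TCP in bracket x,y: -852.1 374.4
TCP [ 303.6 -723.3  325.2] jaw az 37.4 tilt 51.2 toward az 113.5 q [-1.18  1.26  0.09 -0.04  2.69 -1.99] F [-0.5  0.4  0.2] w 23.8
```

Call:
{"op": "jog_arm", "data": {"xyz": [[15,-37,-10],[15,-37,-10],[15,-37,-10],[15,-37,-10]], "yaw": [0,0,0,0]}}

```text
t: 32.2
ee_pos: [303.7, -723.5, 303.9]
orientation: [-0.902, -2.179, -0.814]
ft_force: [0.0, 0.0, 0.1]
width: 23.9
```

```bash
python3 br.py
```

```text
TCP in bracket x,y: -852.4 374.4
TCP [ 303.7 -723.5  303.9] jaw az 36.9 tilt 52.7 toward az 113.3 q [-1.18  1.28  0.09 -0.03  2.69 -1.99] F [0.  0.  0.1] w 23.9
```

Call:
{"op": "jog_arm", "data": {"xyz": [[6,-15,38],[6,-15,38],[6,-15,38],[6,-15,38]], "yaw": [0,0,0,0]}}

```text
t: 32.53
ee_pos: [299.3, -721.7, 386.0]
orientation: [-0.936, -2.27, -0.734]
ft_force: [-0.3, -1.3, -0.2]
width: 23.8
```

```bash
python3 br.py
```

```text
TCP in bracket x,y: -849.9 378.5
TCP [ 299.3 -721.7  386. ] jaw az 38.8 tilt 46.7 toward az 113.7 q [-1.19  1.18  0.09 -0.05  2.69 -2.01] F [-0.3 -1.3 -0.2] w 23.8
```

Call:
{"op": "jog_arm", "data": {"xyz": [[5,-13,39],[5,-13,39],[5,-13,39],[5,-13,39],[5,-13,39],[5,-13,39],[5,-13,39],[5,-13,39]], "yaw": [0,0,0,0,0,0,0,0]}}

```text
t: 33.2
ee_pos: [276.2, -688.3, 568.8]
orientation: [-1.011, -2.466, -0.534]
ft_force: [0.1, -0.3, 0.0]
width: 23.6
```

```bash
python3 br.py
```

```text
TCP in bracket x,y: -813.5 396.5
TCP [ 276.2 -688.3  568.8] jaw az 42.4 tilt 33.1 toward az 115.3 q [-1.19  0.94  0.09 -0.08  2.69 -2.04] F [ 0.1 -0.3  0. ] w 23.6
```

Call:
{"op": "jog_arm", "data": {"xyz": [[5,-12,39],[5,-12,39],[5,-12,39],[5,-12,39],[5,-12,39],[5,-12,39],[5,-12,39],[5,-12,39],[5,-12,39],[5,-12,39],[5,-12,39],[5,-12,39]], "yaw": [0,0,0,0,0,0,0,0,0,0,0,0]}}

```text
t: 34.2
ee_pos: [228.8, -591.0, 774.9]
orientation: [-1.089, -2.685, -0.241]
ft_force: [-0.4, -1.2, -0.5]
width: 23.8
```

```bash
python3 br.py
```

```text
TCP in bracket x,y: -710.4 429.4
TCP [ 228.8 -591.   774.9] jaw az 45.3 tilt 16.4 toward az 122.7 q [-1.19  0.64  0.09 -0.12  2.69 -2.1 ] F [-0.4 -1.2 -0.5] w 23.8
```

Call:
{"op": "jog_arm", "data": {"xyz": [[6,-15,38],[6,-15,38],[6,-15,38],[6,-15,38],[6,-15,38],[6,-15,38],[6,-15,38],[6,-15,38],[6,-15,38]], "yaw": [0,0,0,0,0,0,0,0,0]}}

```text
t: 34.95
ee_pos: [198.8, -525.7, 859.6]
orientation: [-1.117, -2.777, -0.085]
ft_force: [0.7, -0.3, 0.1]
width: 23.5
```

```bash
python3 br.py; python3 -c "
from h import *
print(pose()[1].round(3))"
```

```text
TCP in bracket x,y: -641.5 449.6
TCP [ 198.8 -525.7  859.6] jaw az 46.2 tilt 9.0 toward az 137.0 q [-1.19  0.5   0.09 -0.15  2.69 -2.13] F [ 0.7 -0.3  0.1] w 23.5
[[-0.712  0.692 -0.115]
 [ 0.684  0.721  0.107]
 [ 0.157 -0.002 -0.988]]
```

Lean is down to 9° with level jaws, which is good enough to pinch from above. Returning to above the raised handle.

Call:
{"op": "jog_arm", "data": {"xyz": [[10,14,-12],[20,27,-20],[20,27,-20],[20,27,-20],[20,27,-20],[20,27,-20],[20,27,-20],[20,27,-20],[20,27,-20],[20,27,-20],[20,27,-20],[20,27,-20],[20,27,-20],[20,27,-20],[20,27,-20],[20,27,-20],[20,27,-20],[20,27,-20],[20,27,-20],[0,0,0]], "yaw": [-1,-2,-2,-2,-2,-2,-2,-2,-2,-2,-2,-2,-2,-2,-2,-2,-2,-2,-2,0], "gripper": 0.3}}

```text
t: 36.62
ee_pos: [570.0, 5.4, 473.3]
orientation: [-2.011, -2.269, -0.126]
ft_force: [-0.4, -0.1, -0.5]
width: 61.5
```

```bash
python3 br.py; python3 -c "
from h import *
print(pose()[1].round(3))"
```

```text
TCP in bracket x,y: -169.5 5.6
TCP [570.    5.4 473.3] jaw az 6.9 tilt 7.8 toward az 100.7 q [-0.08  0.17  1.42  0.13  1.59 -0.2 ] F [-0.4 -0.1 -0.5] w 61.5
[[-0.118  0.993 -0.025]
 [ 0.984  0.121  0.133]
 [ 0.135 -0.009 -0.991]]
```

Call:
{"op": "jog_arm", "data": {"xyz": [[10,14,-15],[19,27,-25],[19,27,-25],[19,27,-25],[9,12,-15],[0,0,0]], "yaw": [0.5,0.5,0.5,0,0,0]}}

```text
t: 37.12
ee_pos: [647.5, 117.3, 365.7]
orientation: [-1.977, -2.303, -0.124]
ft_force: [-2.0, -0.4, 0.0]
width: 61.1
```

```bash
python3 br.py; python3 cyl.py c2
```

```text
TCP in bracket x,y: -70.1 -87.3
TCP [647.5 117.3 365.7] jaw az 8.7 tilt 7.6 toward az 101.3 q [ 0.1   0.36  1.4   0.13  1.4  -0.08] F [-2.  -0.4  0. ] w 61.1
s 0.76 293 317 165 245 [ 83.  93. 103.]
s 0.53 263 358 138 255 [70. 79. 90.]
s [([308.7, 241.6], 0.9, [555.8, 166.5]), ([278.2, 339.1], 0.76, [337.2, -163.3])]
t [([376.9, 312.3], 0.88, [337.3, -160.8]), ([332.8, 295.1], 0.82, [380.3, -39.7])]
0 s bbox [293. 164.] [316.8 246.6]
0 t bbox [238.3 204.2] [269.1 242.5]
-10 s bbox [295.  165.3] [318.8 248.3]
-10 t bbox [242.3 203.8] [272.7 242.1]
-20 s bbox [297.  166.7] [320.8 250. ]
-20 t bbox [246.3 203.3] [276.2 241.7]
```

View pics/c2_s.png

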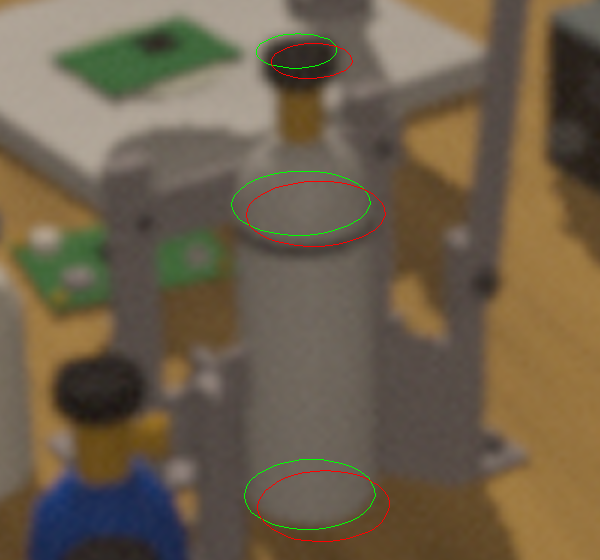

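Call:
{"op": "jog_arm", "data": {"xyz": [[0,0,-18],[0,0,-25],[0,0,-25],[0,0,-20],[0,0,-14],[0,0,-6],[0,0,0]], "yaw": [0,0,0,0,0,0,0]}}

```text
t: 38.0
ee_pos: [650.4, 107.1, 273.7]
orientation: [-2.002, -2.308, -0.157]
ft_force: [-0.8, 0.2, -0.2]
width: 61.2
```

Call:
{"op": "jog_arm", "data": {"xyz": [[0,0,0],[0,0,0],[0,0,0],[0,0,0],[0,0,0],[0,0,0],[0,0,0],[0,0,0],[0,0,0]], "yaw": [0,0,0,0,0,0,0,0,0], "gripper": 1}}

```text
t: 38.75
ee_pos: [653.4, 106.2, 281.5]
orientation: [-2.007, -2.312, -0.169]
ft_force: [-0.0, 0.8, 0.1]
width: 5.0
```

```bash
sed -i 's/q=\[552.9,174.6,.1459\]/q=[551,174,.145]/' bar.py; python3 bar.py 1.5 1.3 1.1
```

```text
TCP [653.4 106.2 281.5] jaw az 8.0 tilt 7.6 toward az 83.1 q [ 0.08  0.41  1.52  0.14  1.19 -0.11] F [-0.   0.8  0.1] w 5.0
grasp [653.1 103.7 300.1] r 193.5 b 1.695 x off -6.3
1.5 [-35.   -5.1 -30.5]
1.3 [-66.5  -9.7 -36. ]
1.1 [-96.4 -14.1 -47.7]
```

Closed above the handle (arm crept up). Reopening and going lower.

Call:
{"op": "jog_arm", "data": {"xyz": [[0,0,0],[0,0,0],[-1,1,0],[-1,2,-2],[-1,2,-10],[-1,2,-10],[0,1,-8],[0,0,0]], "yaw": [0,0,0,0,0,0,0,0], "gripper": 0.3}}

```text
t: 39.42
ee_pos: [648.4, 115.2, 247.8]
orientation: [-2.007, -2.312, -0.168]
ft_force: [-0.3, -0.1, 0.3]
width: 54.4
```

```bash
python3 bar.py 1.5
```

```text
TCP [648.4 115.2 247.8] jaw az 8.0 tilt 7.6 toward az 83.6 q [ 0.1   0.43  1.56  0.14  1.13 -0.1 ] F [-0.3 -0.1  0.3] w 54.4
grasp [648.1 112.8 266.3] r 159.6 b 1.698 x off 3.4
1.5 [-31.3  -4.6   3.3]
```

Call:
{"op": "jog_arm", "data": {"xyz": [[0,0,0],[0,0,0],[0,0,0],[0,0,0],[0,0,0],[0,0,0],[0,0,0],[0,0,0]], "yaw": [0,0,0,0,0,0,0,0], "gripper": 1}}

```text
t: 40.08
ee_pos: [648.5, 115.3, 247.1]
orientation: [-2.006, -2.312, -0.167]
ft_force: [-0.5, 0.6, -2.5]
width: 15.0
```

```bash
python3 bar.py 1.5 1.3 1.1 0.9
```

```text
TCP [648.5 115.3 247.1] jaw az 8.0 tilt 7.6 toward az 83.8 q [ 0.1   0.44  1.56  0.14  1.13 -0.11] F [-0.5  0.6 -2.5] w 15.0
grasp [648.2 112.8 265.6] r 158.9 b 1.699 x off 3.4
1.5 [-31.5  -4.6   4. ]
1.3 [-63.1  -9.2  -1.5]
1.1 [-92.9 -13.6 -13.3]
0.9 [-119.8  -17.5  -30.7]
```

Handle gripped (15 mm). Lowering the bar along its arc.

Call:
{"op": "jog_arm", "data": {"xyz": [[-10,-1.5,0.5],[-14,-2,0],[-15.5,-2.3,-2],[-15.5,-2.3,-3.5],[-15,-2.2,-5],[-15,-2.2,-6.5],[0,0,0]], "yaw": [0,0,0,0,0,0,0]}}

```text
t: 40.67
ee_pos: [567.5, 102.8, 237.2]
orientation: [-2.016, -2.327, -0.199]
ft_force: [3.1, 1.1, -15.4]
width: 15.3
```

```bash
python3 bar.py 0.9 0.7 0.5
```

```text
TCP [567.5 102.8 237.2] jaw az 8.0 tilt 8.1 toward az 72.8 q [ 0.09  0.31  1.77  0.15  1.01 -0.13] F [  3.1   1.1 -15.4] w 15.3
grasp [566.7 100.3 255.7] r 160.2 b 1.173 x off 2.8
0.9 [-38.2  -5.6 -20.8]
0.7 [-61.1  -8.9 -43.3]
0.5 [-79.2 -11.6 -70. ]
```

Call:
{"op": "jog_arm", "data": {"xyz": [[-12,-1.8,-8],[-13,-2,-9],[-13,-2,-9],[-12,-1.7,-10],[-11,-1.6,-11],[0,0,0]], "yaw": [0,0,0,0,0,0]}}

```text
t: 41.17
ee_pos: [512.0, 94.2, 196.5]
orientation: [-2.023, -2.337, -0.224]
ft_force: [2.6, 0.8, -6.9]
width: 15.5
```

```bash
python3 bar.py 0.5 0.3 0.1 0
```

```text
TCP [512.   94.2 196.5] jaw az 7.9 tilt 8.6 toward az 65.4 q [ 0.08  0.27  1.94  0.17  0.86 -0.17] F [ 2.6  0.8 -6.9] w 15.5
grasp [510.9  91.6 215. ] r 159.7 b 0.734 x off 2.3
0.5 [-23.3  -3.4 -29.3]
0.3 [-35.8  -5.2 -59.1]
0.1 [-42.1  -6.2 -90.8]
0.0 [ -42.9   -6.3 -107. ]
```

Call:
{"op": "jog_arm", "data": {"xyz": [[-11,-1.7,-14],[-11,-1.6,-15],[-7,-1,-15],[-5,-0.8,-15],[-4,-0.5,-15],[0,0,0]], "yaw": [0,0,0,0,0,0]}}

```text
t: 41.67
ee_pos: [475.8, 88.6, 125.4]
orientation: [-2.021, -2.341, -0.227]
ft_force: [3.5, 1.6, -4.6]
width: 15.3
```

```bash
python3 bar.py  0.1 0
```

```text
TCP [475.8  88.6 125.4] jaw az 8.1 tilt 8.7 toward az 64.6 q [ 0.08  0.34  2.06  0.21  0.67 -0.23] F [ 3.5  1.6 -4.6] w 15.3
grasp [474.5  86.1 143.8] r 159.4 b 0.227 x off 2.0
0.1 [ -5.8  -0.8 -19.7]
0.0 [ -6.6  -1.  -35.8]
```

Call:
{"op": "jog_arm", "data": {"xyz": [[-3,-0.4,-11],[-2,-0.3,-11],[-1,0,-8],[0,0,-3],[0,0,0]], "yaw": [0,0,0,0,0]}}

```text
t: 42.08
ee_pos: [471.2, 88.0, 92.5]
orientation: [-2.019, -2.342, -0.225]
ft_force: [-0.2, -0.9, 1.8]
width: 15.1
```

```bash
python3 bar.py 0; python3 ov.py 551 174 .145 0 ov8
```

```text
TCP [471.2  88.   92.5] jaw az 8.2 tilt 8.7 toward az 65.3 q [ 0.07  0.4   2.09  0.24  0.59 -0.27] F [-0.2 -0.9  1.8] w 15.1
grasp [470.   85.4 111. ] r 160.0 b 0.018 x off 2.1
0.0 [-2.  -0.3 -3. ]
```

View pics/ov8_s.png

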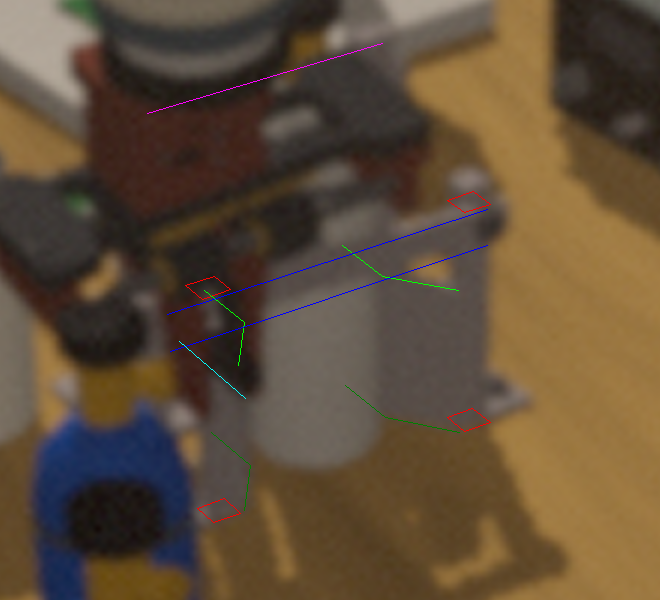

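Call:
{"op": "jog_arm", "data": {"xyz": [[0,0,-2],[0,0,-3],[0,0,-3]], "yaw": [0,0,0]}}

```text
t: 42.43
ee_pos: [471.0, 88.0, 85.4]
orientation: [-2.018, -2.342, -0.225]
ft_force: [-1.1, -1.9, 1.5]
width: 15.6
```

Call:
{"op": "jog_arm", "data": {"xyz": [[0,0,-3],[0,0,-3]], "yaw": [0,0]}}

```text
t: 42.6
ee_pos: [471.3, 88.1, 81.6]
orientation: [-2.017, -2.342, -0.227]
ft_force: [-13.9, -7.1, 44.9]
width: 15.0
```

```bash
python3 bar.py 0
```

```text
TCP [471.3  88.1  81.6] jaw az 8.2 tilt 8.7 toward az 65.3 q [ 0.07  0.42  2.09  0.25  0.57 -0.28] F [-13.9  -7.1  44.9] w 15.0
grasp [470.1  85.5 100.1] r 160.0 b -0.049 x off 2.1
0.0 [-2.2 -0.3  7.9]
```

Firm stop reached: bar fully down. Relaxing, opening and withdrawing straight up.

Call:
{"op": "jog_arm", "data": {"xyz": [[0,0,1],[0,0,0]], "yaw": [0,0]}}

```text
t: 42.77
ee_pos: [471.2, 88.1, 83.3]
orientation: [-2.017, -2.343, -0.228]
ft_force: [-1.5, -0.2, -0.4]
width: 14.9
```

Call:
{"op": "jog_arm", "data": {"xyz": [[0,0,0],[0,0,0],[0,0,0],[0,0,0],[0,0,0]], "yaw": [0,0,0,0,0], "gripper": 0.45}}

```text
t: 43.18
ee_pos: [473.0, 88.6, 82.9]
orientation: [-2.02, -2.341, -0.232]
ft_force: [0.4, 0.5, -0.1]
width: 44.9
```

Call:
{"op": "jog_arm", "data": {"xyz": [[0,-1,6],[0,-2,15],[0,-3,25],[0,-4,35],[0,-4,35],[0,-4,35],[0,-4,35],[0,-10,35],[0,-20,25],[0,-30,10],[0,-30,0],[0,-30,0],[0,0,0]], "yaw": [0,0,0,0,0,0,0,0,0,0,0,0,0]}}

```text
t: 44.27
ee_pos: [467.8, -59.6, 358.3]
orientation: [-2.021, -2.351, -0.229]
ft_force: [0.0, 0.7, 0.3]
width: 48.0
```

```bash
python3 ov.py 551 174 .145 0 ov9; python3 cyl.py c9; python3 br.py
```

```text
s 0.67 293 316 166 245 [ 82.  93. 103.]
s 0.43 279 338 202 235 [65. 71. 81.]
s [([279.2, 338.8], 0.9, [339.5, -163.2]), ([303.0, 238.7], 0.79, [547.7, 186.9])]
t [([259.9, 228.7], 0.71, [561.1, 170.8]), ([467.3, 226.8], 0.22, [584.0, -415.7])]
0 s bbox [293. 164.] [316.8 246.6]
0 t bbox [238.3 204.2] [269.1 242.5]
-10 s bbox [295.  165.3] [318.8 248.3]
-10 t bbox [242.3 203.8] [272.7 242.1]
-20 s bbox [297.  166.7] [320.8 250. ]
-20 t bbox [246.3 203.3] [276.2 241.7]
TCP in bracket x,y: -214.4 115.7
TCP [467.5 -54.9 356.7] jaw az 8.6 tilt 8.7 toward az 63.6 q [-0.24  0.03  1.83  0.16  1.25 -0.44] F [-0.6  0.4 -0. ] w 48.0
```

View pics/ov9_s.png

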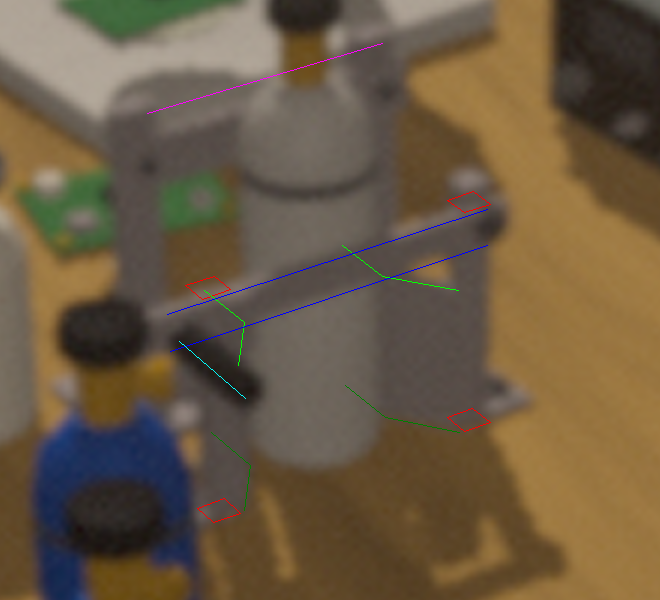

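View pics/ov9_t.png

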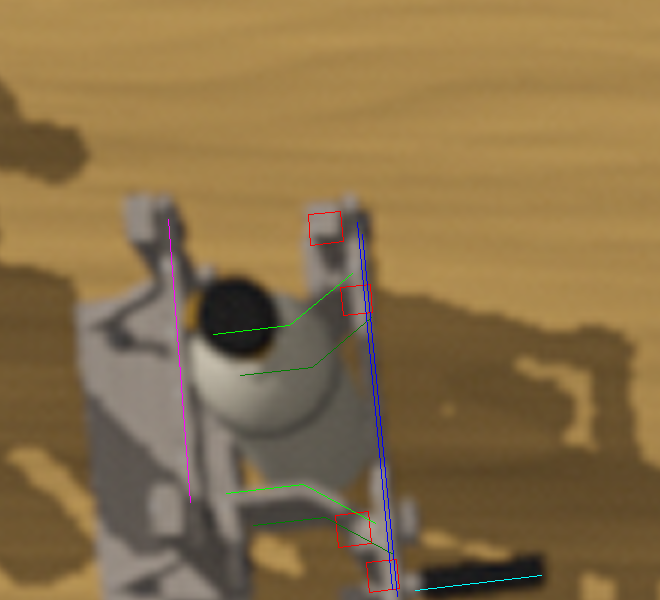

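Bar lies along the predicted down line (side crop (165,315)–(490,215)) in the keeper, with the cylinder upright behind it. Quick check that nothing else moved, then handing in.

Run:
```python
from h import *
s=ctrl.get_image("side");s0=cv2.imread("pics/s0.png")
cv2.imwrite("pics/z_s.png",s["img"])
for n in ["solder_reel","tweezers","dispenser","spray_can","screwdriver","parts_tray","circuit_board"]:
    print(n,[(np.round(np.array(d["centre"])*[640,480],1).tolist(),round(d["confidence"],2)) for d in ctrl.pinpoint(s,n)][:2])
print(ctrl.get_obs()["t"]); print(ctrl.close_job())
```

```text
solder_reel [([386.9, 294.5], 0.83)]
tweezers [([380.5, 315.9], 0.69)]
dispenser [([243.0, 235.1], 0.85)]
spray_can [([244.3, 234.7], 0.58), ([233.3, 224.6], 0.57)]
screwdriver []
parts_tray [([439.4, 387.1], 0.88), ([275.5, 201.1], 0.56)]
circuit_board [([274.4, 200.9], 0.51), ([243.2, 235.9], 0.31)]
45.0667
the job is handed in; nothing more can be done
None
```

View pics/z_s.png

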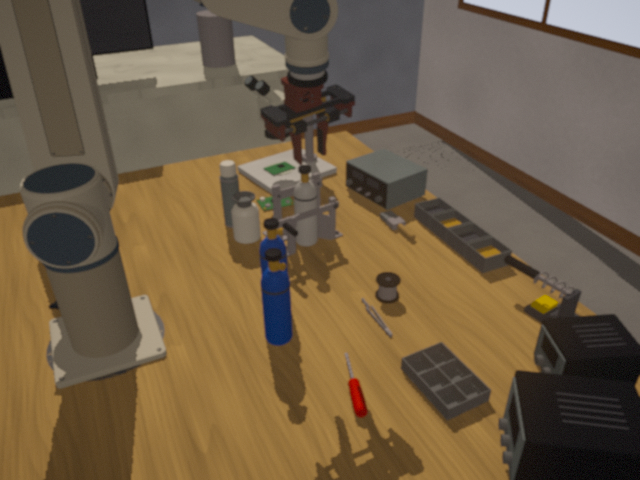

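The job is handed in at about 45 s. The silver cylinder stands home in the bracket with the bar down across its front, as far as my checks show; no verdict was reported.

**What I did:** I raised the bar by its handle to about 1.65–1.7 rad. I then slid the cylinder in with the fingertips at about 20–30 mm height, until it would go no further. Last, I lowered the bar by its handle to a firm stop, let go and withdrew. The gripper body is wider than the fingers, so I leaned the tool about 45° for the low push. I got that lean by reaching past the arm's range, and took most of it out the same way before lowering the bar.

**Last checks:**
- **Cylinder:** its outline in the side view matches the predicted home position to about 1 pixel (about 2 mm), and it looks upright. The networks' origin estimates for it scattered by 10–15 mm, so I relied on the outline and on the push stopping.
- **Bar:** it lies on the predicted fully-down line in the keeper in both views.
- **Robot:** it is clear of everything.
- **Other things:** those the networks found are within about 3 pixels of where they started. They missed the screwdriver and gave two mixed readings for the spray can, but in the picture both are where they were. The blue bottles were left alone.

**What went less well:**
- My first attempt to grip the raised handle closed above it and had to be repeated.
- The wrist force reached about 45 N for a moment when the bar hit its stop, with the handle held in the fingers. That is under the 120 N wrist limit; the 40 N limit is for the arm and gripper body.

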